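# Empty the glaze tank and hang the beakers to drain

## Robot

A 6-joint arm with a two-finger parallel gripper is mounted at the origin on the work surface. World frame = base frame: x ahead of the robot, y to its left, z up, the work surface at z = 0. Lengths are in m, angles in degrees, forces in N, time in s.
With the tool pointing down it reaches from about 0.3 to 0.75 m from the base axis. Payload 8.5 kg.
Tool frame: the origin (TCP) lies between the finger pads; the fingertips stand 8 mm ahead of it and the grasp point (between the pads) lies 11 mm behind it; y points along the fingers, z is the direction in which the jaws open and shut, and the axes are right-handed (so a half turn about y gives the same grasp; the last joint's range is limited). The gripper opens to 85 mm and grips with 20 to 120 N. Pads are 22 mm wide; open, the fingers measure 114 mm over their backs; the gripper's body (76 mm by 85 mm) begins 54 mm behind the grasp point. The pads swing forward as they close: fully open they stand 13 mm farther back than shut.
Start: joints at [62.206, 21.807, 74.336, -0, 83.858, -12.336], TCP at [0.147, 0.53, 0.239] pointing down, gripper open.
Joint ranges: [-178.18, 178.18], [-50.72, 133.34], [12.68, 142.11], [-81.47, 261.47], [9.98, 163.14], [-165.26, 165.26]. Speed limits (degrees/s): [136.94, 136.94, 180, 180, 180, 180].

## Interface

Orientations are given as a 3x3 rotation matrix whose columns are the frame's x, y, z axes.
In Python, from rig import env, get_image gives the robot as it stands.
- The arm moves only by the tool move_arm, never from a script. Its argument "targets" is one flat list of numbers, 6 for each row, row after row: the shift along the tool's x, y, z in mm, then the turn, a rotation vector about the tool's x, y, z in rad. A call has exactly 5 rows; each row shifts and turns the commanded pose from where the row before left it, along the tool's axes as they then stand; what a row does not reach is not made up. A row lasts 1/8 s, in which the tool goes at most 62.5 mm and 10.7 degrees, less where a joint would pass 70% of its speed; a pose out of reach is approached as far as the arm can. A call is refused whole if a number of a shift passes 62.5 or a number of a turn 0.188, either way. A call with a gripper value outside its range is refused whole. "hand" is the opening, from -1 (shut) to 1 (fully open), so that 0 is half open, set as the call begins (left out, the last holds). The fingers move at their own pace and stop on an object; "squeeze" is the grip in N (left out, the last holds). Time passes only in rows, so rows that do not move let the fingers close, or fill a call up. It gives the time, the measured TCP pose, the force and the opening at its end, in the units of the state.
- env.observe(): the state, without advancing time (a new reading comes with each control period).
- get_image(name): name is "scene" or "top" or "wrist"; returns a dict with "pixels" (420x560x3 uint8, red, green, blue), "z_map" (420x560 float32, m along the optical axis (not along the pixel's ray), 0 where there is no reading), "intrinsics" (3x3 intrinsics, pixels), "R" (3x3) and "t" (3): a world point X has camera coordinates R X + t; the wrist camera has in their place "mount" (4x4, takes a point from camera to tool coordinates, whose origin is the TCP and whose axes are the tool frame's). Camera axes: x right, y down, z forward; pixel columns grow to the right and rows downward; lengths in m; the calibration is good to about 2 mm. The wrist camera is an equidistant fisheye: a pixel r from the principal point sees the ray r / f radians off the axis. A picture is of the moment at which its call begins: read the wrist's pose just before it.
- env.close_job(): hands the job in, once; it reports no verdict.
The state is a dict: "time_s": time; "q": joint angles; "qvel": joint speeds; "joint_efforts": joint torques, N m; "position": TCP position; "tool_rot": TCP orientation; "ft_force": force on the tool from outside, world axes, zero at the start; "wrist_torque": the same for the moment, N m; "grip_width": finger opening in m.
Only numpy, scipy, OpenCV 4.12 (cv2) and the standard library are available. Lean on these libraries where they do the work, as an engineer would, in place of code of your own. Each camera call takes 0.05 s, during which the arm holds its last target.

## Task

Closing time at the glazing bench: unscrew the tank's cap all the way, lift it off and set it down flat, right way up, in the shallow tray; with the cap off, pull the tank's sprung knob up to its stop, keep it there for about two seconds to let the tank out, and let it go back down. Hang every beaker on the draining rack, one to a loop, slid fully home with its mouth down the slope and its closed end up. Leave the pot, the brush and the glass jar where they are.

Things in the scene. Friction and masses are not known exactly. Their poses are not given: they have to be found in the camera images.
- tank: Glaze tank: a fixed brushed-metal box standing on the bench, 115 (its x) by 180 (its y) by 80 mm high. Origin: centre of its underside, z up. On its flat top stand a screw cap (at x 0, y +45 mm) and a sprung lift knob (at x 0, y -50 mm).
- cap: Loose grey screw cap, 16-sided hollow cylinder 58 mm across and 34 mm high, 60 g; closed top, skirt 28 mm deep. Origin: centre of its open underside, z up. Screwed on, its underside is 3 mm above the tank's top. It stays put between twists. Two lugs inside hold it down until it is turned to its stop (within 0.15 rad); there, no longer twisted, it lifts straight off, clear of the neck after 36 mm.
- cap_seat (a point): Where the centre of the cap's underside lies when it is screwed on, on the tank's neck.
- thread (a joint): How far the cap has been unscrewed (rad): 0 tight, 4.4 (250 degrees) at a definite stop, where it lifts free. It unscrews anticlockwise seen from above, against a steady friction of about 0.2 N m, rising 4 mm on the way. The value stays as it is once the cap is off.
- knob (a joint): Sprung lift knob on the tank's top: travel upwards (m), 0 at rest, 0.035 at its upper stop. The spring pulls down with about 3 N at rest and 7 N at the stop, and draws the knob back when it is let go.
- knob_grip (a point): Centre of the knob's black round head, 36 mm in diameter and 28 mm high, with a vertical axis; at rest it is 38 mm above the tank's top, on a thin stem. Moves with the knob.
- tray: Shallow fixed aluminium tray for the cap, 170 (its x) by 140 (its y) mm, wall 4 mm thick and 14 mm high, floor 4 mm thick. Origin: centre of its underside, z up.
- rack: Fixed draining rack: a flat foot 130 by 270 mm, two posts carrying a bar 90 mm above the bench, and on the bar three U-shaped wire loops side by side, 97 mm apart along its y, each 34 mm wide over its 8 mm wires and 99 mm long, leaning up towards the rack's +x (away from the robot) at 40 degrees above the horizontal. Origin: underside, below the bar's middle.
- loop0 (a point): Outermost tip of the -y wire loop, at the middle of its width.
- seat0 (a point): Where the centre of a beaker's inner floor comes to lie when it hangs fully home on the -y loop: level with that loop's tip along the loop, and 20 mm below the loop's plane (the beaker's upper inner face lies on the loop).
- loop1 (a point): Outermost tip of the middle wire loop, at the middle of its width.
- seat1 (a point): Where the centre of a beaker's inner floor comes to lie when it hangs fully home on the middle loop: level with that loop's tip along the loop, and 20 mm below the loop's plane (the beaker's upper inner face lies on the loop).
- loop2 (a point): Outermost tip of the +y wire loop, at the middle of its width.
- seat2 (a point): Where the centre of a beaker's inner floor comes to lie when it hangs fully home on the +y loop: level with that loop's tip along the loop, and 20 mm below the loop's plane (the beaker's upper inner face lies on the loop).
- beaker0: Loose square white plastic beaker, 54 by 54 mm outside and 92 mm long, walls 3 mm, floor 4 mm, 100 g, open at one end; it starts lying on its side, mouth roughly towards the robot. May be absent. Origin: its centre; its x axis runs along it from the open mouth (at -46 mm) to the closed end (+46 mm).
- beaker0_floor (a point): Centre of the inner floor of beaker0, 42 mm from its origin towards the closed end.
- beaker1: Loose square white plastic beaker, 54 by 54 mm outside and 92 mm long, walls 3 mm, floor 4 mm, 100 g, open at one end; it starts lying on its side, mouth roughly towards the robot. May be absent. Origin: its centre; its x axis runs along it from the open mouth (at -46 mm) to the closed end (+46 mm).
- beaker1_floor (a point): Centre of the inner floor of beaker1, 42 mm from its origin towards the closed end.
- beaker2: Loose square white plastic beaker, 54 by 54 mm outside and 92 mm long, walls 3 mm, floor 4 mm, 100 g, open at one end; it starts lying on its side, mouth roughly towards the robot. May be absent. Origin: its centre; its x axis runs along it from the open mouth (at -46 mm) to the closed end (+46 mm).
- beaker2_floor (a point): Centre of the inner floor of beaker2, 42 mm from its origin towards the closed end.
- pot: Bystander: small steel pot, 90 mm across, 85 mm high; origin under it.
- brush: Bystander: pastry brush lying on the bench, 200 mm long.
- shaker: Bystander: closed glass jar, 60 mm across, 110 mm high; origin under it.
There are look-alikes about, which are no part of the job. What is shaped like the tank but purple is not meant. Of the things shaped like the cap, the grey one is meant.

How it is judged:
By the outcome, as a careful person would: the job done as asked, in the order asked, and still so for the second after the job is handed in, with the robot touching nothing.
Of beaker0, beaker1, beaker2 only 2 to 3 are there at a start; the rules pass over those that are not, and their reading is None.
At some moment in a run one of beaker0, beaker1, beaker2 may be knocked a few centimetres aside while the robot is not near it.
It also fails if it takes over 192 s, if anything falls off the work surface, if the arm or the gripper's body presses on something with over 40 N, if the wrist force passes 120 N, or if a joint passes its speed limit or range.

## Working session

There is one attempt and no reset: what is moved stays moved. The work goes in short steps, Python scripts to look and compute and a tool call to move; the robot and the scene stay as the last step left them, time stands still between calls to the robot, and variables do not carry over. Pictures are saved under pics/ and viewed, and the job is handed in when it is done.

Besides the shell and the picture viewer there is one more tool, called after "Call:" as name(argument=value, ...) on one line, values as JSON. move_arm: Moves the arm, as the interface text tells. Its arguments: {"type":"object","properties":{"targets":{"type":"array"},"hand":{"type":"number"},"squeeze":{"type":"number"}},"required":["targets"]}

```bash
ls; mkdir -p pics
cat > h.py <<'E'
import numpy as np, cv2
from rig import env, get_image
E
python3 - <<'E'
from h import *
s=env.observe()
for k,v in s.items(): print(k,np.round(v,4).tolist())
for n in ("scene","top","wrist"):
    im=get_image(n)
    np.savez(f"{n}0.npz",**im)
    cv2.imwrite(f"pics/{n}0.png",cv2.resize(im["pixels"][:,:,::-1],(800,600)))
    print(n,np.round(im["intrinsics"],2).tolist(), [np.round(im[k],4).tolist() for k in("R","t","mount") if k in im])
E
```

```text
pics
time_s 0.0
q [62.2064, 21.842, 74.3863, -0.0001, 83.8589, -12.3353]
qvel [0.0539, -0.0574, 0.049, -0.0051, -0.0145, -0.072]
joint_efforts [-0.0018, -44.8463, -23.1261, -0.0004, 0.005, 0.0]
position [0.1465, 0.5298, 0.2387]
tool_rot [[0.9638, -0.0007, 0.2665], [-0.2665, -0.0013, 0.9638], [-0.0003, -1.0, -0.0015]]
ft_force [0.4022, 0.2805, -0.9026]
wrist_torque [-0.0111, -0.0202, 0.0005]
grip_width 0.0855
scene [[476.12, 0.0, 275.26], [0.0, 476.12, 209.38], [0.0, 0.0, 1.0]] [[[-0.7209, 0.6929, -0.0151], [0.4158, 0.4151, -0.8092], [-0.5544, -0.5896, -0.5874]], [0.42, -0.1227, 1.5129]]
top [[394.46, 0.0, 282.08], [0.0, 394.46, 218.72], [0.0, 0.0, 1.0]] [[[0.0184, -0.9998, -0.001], [-0.9972, -0.0183, -0.0727], [0.0726, 0.0024, -0.9974]], [-0.0315, 0.5624, 1.1039]]
wrist [[325.19, 0.0, 282.2], [0.0, 325.19, 211.38], [0.0, 0.0, 1.0]] [[[0.0002, 0.9572, 0.2894, -0.0752], [-0.0007, -0.2894, 0.9572, -0.1333], [1.0, -0.0004, 0.0006, 0.0002], [0.0, 0.0, 0.0, 1.0]]]
```

View pics/scene0.png

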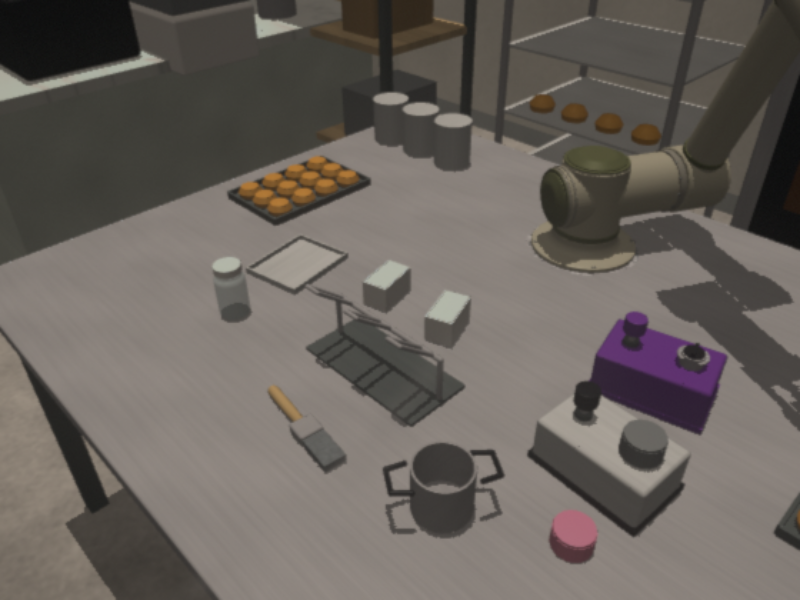

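View pics/top0.png

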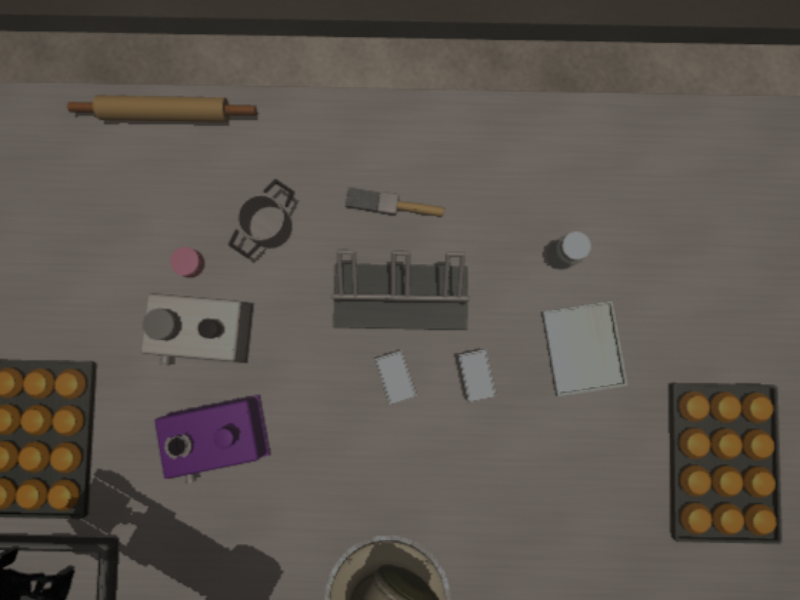

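View pics/wrist0.png

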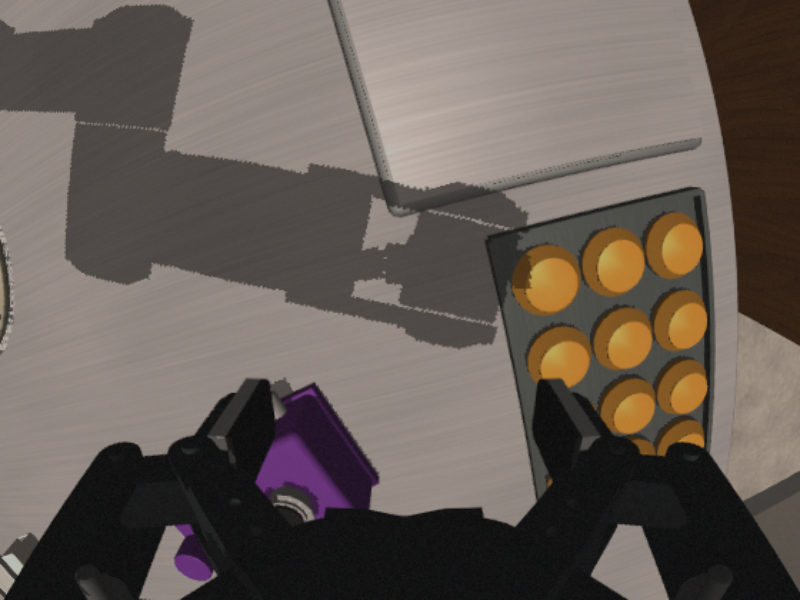

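```bash
cat >> h.py <<'E'
def cloud(im,tool=None):
    z=im["z_map"].astype(float);K=im["intrinsics"];h,w=z.shape
    v,u=np.mgrid[:h,:w]
    P=np.stack([(u-K[0,2])/K[0,0]*z,(v-K[1,2])/K[1,1]*z,z],-1)
    return (P-im["t"])@im["R"]      # R^T(P-t)
def wcloud(im,s):
    z=im["z_map"].astype(float);K=im["intrinsics"];h,w=z.shape
    v,u=np.mgrid[:h,:w];x=(u-K[0,2])/K[0,0];y=(v-K[1,2])/K[1,1];r=np.hypot(x,y)+1e-9
    k=np.tan(np.minimum(r,1.4))/r
    P=np.stack([x*k*z,y*k*z,z],-1)
    M=np.array(im["mount"]);P=P@M[:3,:3].T+M[:3,3]
    return P@np.array(s["tool_rot"]).T+np.array(s["position"])
def wproj(X,im,s):
    M=np.array(im["mount"]);K=im["intrinsics"]
    p=(np.atleast_2d(X)-s["position"])@np.array(s["tool_rot"]);p=(p-M[:3,3])@M[:3,:3]
    a=np.arctan2(np.hypot(p[:,0],p[:,1]),p[:,2]);n=np.hypot(p[:,0],p[:,1])+1e-9
    return np.c_[K[0,2]+K[0,0]*a*p[:,0]/n,K[1,2]+K[1,1]*a*p[:,1]/n]
def rect(p):
    return cv2.minAreaRect((np.asarray(p)[:,:2]*1000).astype(np.float32))
E
python3 - <<'E'
from h import *
for n in("scene","top"):
    im=dict(np.load(f"{n}0.npz"));P=cloud(im);col=im["pixels"].astype(int)
    hsv=cv2.cvtColor(im["pixels"],cv2.COLOR_RGB2HSV)
    X=P.reshape(-1,3);ok=(im["z_map"].reshape(-1)>0)
    def sel(x0,x1,y0,y1,z0,z1):
        return X[ok&(X[:,0]>x0)&(X[:,0]<x1)&(X[:,1]>y0)&(X[:,1]<y1)&(X[:,2]>z0)&(X[:,2]<z1)]
    b=sel(.2,.8,-.1,.1,-.01,.01);print(n,"bench z",np.median(b[:,2]))
    for nm,a in dict(tank=(.42,.7,.28,.6,.07,.09),capk=(.42,.7,.2,.6,.1,.14),).items():
        p=sel(*a);print(nm,len(p),p.mean(0).round(4),np.median(p[:,2]).round(4),rect(p) if len(p)>3 else'')
    # generic clusters above bench
    m=((P[...,2]>.03)&(P[...,0]>.25)&(P[...,0]<.95)&(abs(P[...,1])<.65)&(im["z_map"]>0)).astype(np.uint8)
    k,l,st,ce=cv2.connectedComponentsWithStats(m)
    for i in range(1,k):
        if st[i,4]<40: continue
        q=P[l==i];zt=np.percentile(q[:,2],98);t=q[q[:,2]>zt-.006]
        print(i,st[i,:5],"ztop",zt.round(4),"topmean",t.mean(0).round(4),[np.round(a,1).tolist() for a in rect(t)],hsv[l==i].mean(0).round(0))
E
```

```text
scene bench z -3.738272547396539e-05
tank 3154 [0.5451 0.3845 0.0788] 0.079 ((585.0289306640625, 376.9944152832031), (181.33961486816406, 238.7320098876953), 85.97076416015625)
capk 1064 [0.5309 0.3992 0.1173] 0.1163 ((529.5276489257812, 385.4539794921875), (58.40949249267578, 140.56105041503906), 2.7354049682617188)
4 [206 132  13   6  53] ztop 0.0375 topmean [ 0.3201 -0.5915  0.034 ] [[319.5, -592.2], [37.7, 34.1], 44.2] [ 16. 171. 162.]
8 [189 139  13   6  58] ztop 0.0373 topmean [ 0.3918 -0.5911  0.0339] [[390.5, -592.8], [38.0, 37.2], 85.2] [ 16. 171. 165.]
9 [149 180  25  36 714] ztop 0.1108 topmean [ 0.6885 -0.3351  0.1088] [[687.8, -336.4], [52.1, 51.9], 36.2] [ 25.  18. 117.]
10 [254 182  34  28 577] ztop 0.0557 topmean [ 0.4449 -0.1614  0.0529] [[442.5, -163.1], [98.4, 57.2], 14.5] [ 28.  22. 138.]
11 [214 199  97  75 888] ztop 0.1544 topmean [ 0.6598 -0.0018  0.1523] [[657.7, -12.1], [12.3, 225.1], 0.1] [14. 23. 95.]
12 [297 203  33  31 652] ztop 0.056 topmean [ 0.4388 -0.0054  0.0531] [[436.9, -6.6], [95.8, 55.3], 19.0] [ 30.  22. 145.]
13 [ 414  218   95   75 4049] ztop 
[... 2173 characters left out ...]
ean [ 0.3888 -0.6447  0.0346] [[388.4, -643.0], [33.1, 13.0], 0.6] [ 20. 152. 116.]
36 [ 39 286  16  18 187] ztop 0.0389 topmean [0.3395 0.6324 0.0354] [[337.4, 630.6], [38.7, 38.2], 0.8] [ 18. 172. 119.]
37 [480 302  18  18 212] ztop 0.0392 topmean [ 0.3189 -0.5982  0.0358] [[317.3, -597.2], [39.7, 39.8], 50.7] [ 18. 164. 120.]
38 [502 305   8  15  55] ztop 0.0371 topmean [ 0.3174 -0.645   0.0341] [[317.1, -642.9], [33.0, 14.2], 0.2] [ 20. 156. 115.]
39 [ 38 312  15  16 172] ztop 0.039 topmean [0.2677 0.6338 0.0352] [[269.0, 632.8], [38.1, 31.8], 2.7] [ 18. 174. 120.]
40 [480 328  18   8  84] ztop 0.0385 topmean [ 0.2577 -0.5972  0.0347] [[260.4, -597.4], [18.9, 44.1], 1.1] [ 18. 165. 116.]
```

Run:
```python
from h import *
for n in("scene","top"):
    im=dict(np.load(f"{n}0.npz"));P=cloud(im)
    X=P.reshape(-1,3);ok=(im["z_map"].reshape(-1)>0)
    C=im["pixels"].reshape(-1,3).astype(int)
    def sel(x0,x1,y0,y1,z0,z1):
        return X[ok&(X[:,0]>x0)&(X[:,0]<x1)&(X[:,1]>y0)&(X[:,1]<y1)&(X[:,2]>z0)&(X[:,2]<z1)]
    print(n)
    for nm,a in dict(cap=(.45,.62,.375,.5,.112,.122),knob=(.45,.62,.28,.37,.126,.136),tank=(.44,.62,.25,.48,.075,.085),tank2=(.44,.62,.25,.5,.06,.085),tray=(.4,.62,-.52,-.28,.008,.02),trayfl=(.45,.57,-.45,-.33,-.01,.02),
      foot=(.5,.8,-.2,.18,.003,.03),bar=(.5,.63,-.2,.18,.075,.11),
      tip2=(.63,.72,.03,.15,.14,.18),tip1=(.63,.72,-.07,.03,.14,.18),tip0=(.63,.72,-.2,-.07,.14,.18)).items():
        p=sel(*a)
        if len(p)<4: print(nm,len(p));continue
        (c,sz,an)=rect(p);print(nm,len(p),"mean",p.mean(0).round(4),"zmed",np.median(p[:,2]).round(4),"rect",np.round(c,1),np.round(sz,1),round(an,1))
```

```text
scene
cap 570 mean [0.5289 0.4275 0.1162] zmed 0.1163 rect [527.8 426.9] [55.4 57. ] 49.2
knob 197 mean [0.5227 0.3332 0.1306] zmed 0.1308 rect [521.4 332.2] [34.4 33.7] 30.2
tank 2700 mean [0.5382 0.3857 0.0791] zmed 0.0792 rect [525.2 382. ] [179.5 117. ] 86.6
tank2 3300 mean [0.5441 0.3889 0.0771] zmed 0.0787 rect [525.2 382.3] [180. 117.] 86.6
tray 331 mean [ 0.5024 -0.381   0.0116] zmed 0.0116 rect [ 499.3 -383.3] [177.1 148.4] 10.3
trayfl 849 mean [ 0.5114 -0.3915  0.0034] zmed 0.0032 rect [ 509.7 -390.1] [119.3 119.2] 0.9
foot 4492 mean [0.6336 0.0012 0.0088] zmed 0.0075 rect [660.3 -12.1] [280.2 376.1] 0.3
bar 374 mean [0.5913 0.0062 0.0947] zmed 0.0939 rect [597.6 -12.1] [ 31.6 259.6] 0.6
tip2 71 mean [0.6573 0.0872 0.1503] zmed 0.1517 rect [652.9  84.6] [32.2 21.8] 87.9
tip1 62 mean [ 0.6571 -0.0084  0.1499] zmed 0.1509 rect [652.9 -10.9] [20.9 33.1] 3.0
tip0 60 mean [ 0.6564 -0.1053  0.1494] zmed 0.1507 rect [ 652.8 -108.1] [21.7 34.6] 5.6
top
cap 379 mean [0.5281 0.4235 0.1167] zmed 0.1168 rect [527.4 424.4] [54.8 57.6] 1.8
knob 152 mean [0.5212 0.3283 0.1318] zmed 0.1319 rect [521.5 328.7] [32.4 34.1] 68.5
tank 2064 mean [0.5241 0.3687 0.0797] zmed 0.0797 rect [524.9 378.6] [179.2 114.4] 85.9
tank2 2199 mean [0.5233 0.3663 0.0791] zmed 0.0796 rect [524.3 378.1] [180.9 116.5] 85.9
tray 503 mean [ 0.4985 -0.3879  0.0126] zmed 0.0128 rect [ 502.1 -386.2] [174.4 142.4] 9.9
trayfl 1737 mean [ 0.5103 -0.3902  0.0045] zmed 0.0043 rect [ 510.  -389.9] [119.9 119.9] 90.0
foot 4818 mean [ 0.6297 -0.013   0.0087] zmed 0.008 rect [650. -10.] [379.9 299.9] 90.0
bar 461 mean [ 0.59   -0.0166  0.0964] zmed 0.0951 rect [595.8 -15.1] [ 28.  256.8] 0.3
tip2 81 mean [0.6539 0.0816 0.1499] zmed 0.1507 rect [650.9  81.3] [23.7 33.7] 2.4
tip1 81 mean [ 0.6541 -0.0155  0.1502] zmed 0.1514 rect [652.5 -15.5] [23.9 33.2] 1.2
tip0 84 mean [ 0.6548 -0.1126  0.1505] zmed 0.152 rect [ 651.5 -112.5] [23.8 33.6] 1.2
```

Call:
move_arm(targets=[49.4, -5, 0, 0, 0, 0, 49.4, -5, 0, 0, 0, 0, 49.4, -5, 0, 0, 0, 0, 49.4, -5, 0, 0, 0, 0, 49.4, -5, 0, 0, 0, 0], hand=1, squeeze=50)

```text
time_s: 0.78
position: [0.3861, 0.4636, 0.2643]
tool_rot: [[0.964, -0.0, 0.267], [-0.267, -0.0, 0.964], [-0.0, -1.0, -0.0]]
ft_force: [-1.3, 0.9, -0.4]
grip_width: 0.0857
```

Call:
move_arm(targets=[49.4, -5, 0, 0, 0, 0, 49.4, -5, 0, 0, 0, 0, 49.4, -5, 0, 0, 0, 0, 0, 0, 0, 0, 0, 0, 0, 0, 0, 0, 0.18, 0])

```text
time_s: 1.4
position: [0.5274, 0.4247, 0.2786]
tool_rot: [[0.899, -0.001, 0.439], [-0.439, -0.0, 0.899], [-0.001, -1.0, -0.001]]
ft_force: [0.0, -0.0, 0.4]
grip_width: 0.0856
```

```bash
cat >> h.py <<'E'
import sys
def snap(tag,show=True):
    s=env.observe();im=get_image("wrist")
    np.savez(f"w_{tag}.npz",pos=s["position"],rot=s["tool_rot"],**im)
    if show: cv2.imwrite(f"pics/w_{tag}.png",cv2.resize(im["pixels"][:,:,::-1],(800,600)))
    return s,im
E
python3 - <<'E'
from h import *
s,im=snap("a");print(s["time_s"],np.round(s["position"],4),np.round(s["tool_rot"],3).tolist(),np.round(s["q"],1))
P=wcloud(im,s);m=im["z_map"]>0
X=P[m]
for nm,a in dict(cap=(.45,.62,.375,.5,.112,.122),knob=(.45,.62,.28,.37,.126,.136),bench=(.6,.7,.3,.38,-.03,.03)).items():
    q=X[(X[:,0]>a[0])&(X[:,0]<a[1])&(X[:,1]>a[2])&(X[:,1]<a[3])&(X[:,2]>a[4])&(X[:,2]<a[5])]
    print(nm,len(q),np.median(q[:,2]) if len(q) else '',rect(q) if len(q)>4 else '')
E
```

```text
1.4 [0.5274 0.4247 0.2786] [[0.899, -0.001, 0.439], [-0.439, -0.0, 0.899], [-0.001, -1.0, -0.001]] [ 28.8  34.5  46.1   0.   99.4 -35.1]
cap 2781 0.11568790040941734 ((524.4798583984375, 427.88592529296875), (56.87897491455078, 56.15837097167969), 63.236671447753906)
knob 979 0.13043844600271923 ((517.9871826171875, 332.94989013671875), (34.80518341064453, 34.08472442626953), 15.405126571655273)
bench 3235 -0.0012288596454668177 ((650.1928100585938, 340.0021667480469), (80.00257873535156, 99.3362045288086), 89.93028259277344)
```

Call:
move_arm(targets=[0, 0, 0, 0, 0.18, 0, 0, 0, 0, 0, 0.18, 0, 0, 0, 0, 0, 0.18, 0, 0, 0, 0, 0, 0.18, 0, 0, 0, 0, 0, 0.18, 0])

```text
time_s: 2.08
position: [0.5266, 0.4252, 0.2793]
tool_rot: [[0.217, -0.001, 0.976], [-0.976, -0.0, 0.217], [0.0, -1.0, -0.001]]
ft_force: [-0.1, -0.1, -0.0]
grip_width: 0.0857
```

Call:
move_arm(targets=[0, 0, 0, 0, 0.18, 0, 0, 0, 0, 0, 0.18, 0, 0, 0, 0, 0, 0.18, 0, 0, 0, 0, 0, 0.18, 0, 0, 0, 0, 0, 0, 0])

```text
time_s: 2.7
position: [0.5267, 0.4251, 0.2793]
tool_rot: [[-0.475, -0.0, 0.88], [-0.88, -0.0, -0.475], [0.0, -1.0, -0.0]]
ft_force: [0.0, 0.0, -0.6]
grip_width: 0.0854
```

```bash
cat >> h.py <<'E'
BOX=dict(cap=(.45,.62,.375,.5,.112,.122),knob=(.45,.62,.28,.37,.126,.136),bench=(.6,.7,.3,.38,-.03,.03))
def meas(s,im,box=BOX):
    X=wcloud(im,s)[im["z_map"]>0]
    for nm,a in box.items():
        q=X[(X[:,0]>a[0])&(X[:,0]<a[1])&(X[:,1]>a[2])&(X[:,1]<a[3])&(X[:,2]>a[4])&(X[:,2]<a[5])]
        if len(q)<5: print(nm,len(q));continue
        (c,sz,an)=rect(q);print(nm,len(q),"z",np.median(q[:,2]).round(4),np.round(c,1),np.round(sz,1),round(an,1))
E
python3 - <<'E'
from h import *
s,im=snap("b");print(s["time_s"],np.round(s["position"],4),np.round(s["tool_rot"],3).tolist(),np.round(s["q"],1),np.round(s["qvel"],2))
meas(s,im)
E
```

```text
2.7 [0.5267 0.4251 0.2793] [[-0.475, -0.0, 0.88], [-0.88, -0.0, -0.475], [0.0, -1.0, -0.0]] [28.9 34.4 46.1  0.  99.4 57.2] [-0.09  0.09 -0.3  -0.07  0.08 -4.18]
cap 2762 z 0.1156 [525.2 427.3] [56.6 56.6] 34.3
knob 883 z 0.1304 [518.4 333.6] [34.3 34.5] 59.6
bench 3901 z -0.0013 [650. 340.] [79.9 99.9] 90.0
```

Call:
move_arm(targets=[0, 0, 0, 0, 0.18, 0, 0, 0, 0, 0, 0.18, 0, 0, 0, 0, 0, 0.18, 0, 0, 0, 0, 0, 0.18, 0, 0, 0, 0, 0, 0.18, 0])

```text
time_s: 3.38
position: [0.5271, 0.4249, 0.2793]
tool_rot: [[-0.985, -0.0, 0.171], [-0.171, -0.0, -0.985], [0.0, -1.0, 0.0]]
ft_force: [0.0, 0.0, 0.4]
grip_width: 0.0856
```

Call:
move_arm(targets=[0, 0, 0, 0, 0.18, 0, 0, 0, 0, 0, 0.18, 0, 0, 0, 0, 0, 0, 0, 0, 0, 0, 0, 0, 0, 0, 0, 0, 0, 0, 0])

```text
time_s: 4.0
position: [0.5274, 0.4248, 0.2793]
tool_rot: [[-0.983, -0.0, -0.184], [0.184, -0.0, -0.983], [0.0, -1.0, 0.0]]
ft_force: [0.1, -0.3, 0.1]
grip_width: 0.0855
```

Run:
```python
from h import *
s,im=snap("c");print(s["time_s"],np.round(s["position"],4),np.round(s["tool_rot"],3).tolist(),np.round(s["q"],1),np.round(s["qvel"],2))
meas(s,im)
```

```text
4.0 [0.5274 0.4248 0.2793] [[-0.983, -0.0, -0.184], [0.184, -0.0, -0.983], [0.0, -1.0, 0.0]] [ 28.9  34.5  46.1  -0.   99.4 129.5] [-0.09 -0.02  0.03  0.03  0.05  0.82]
cap 2739 z 0.1156 [525.  426.9] [56.5 56.4] 35.4
knob 1059 z 0.1304 [518.6 333.1] [34.6 34.6] 35.4
bench 4726 z -0.0013 [650. 340.] [ 79.9 100. ] 90.0
```

View pics/w_c.png

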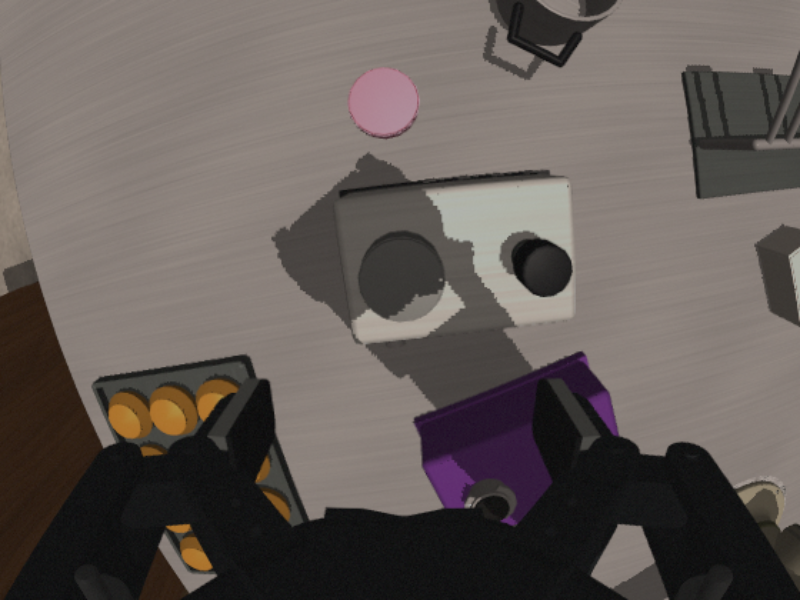

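Run:
```python
from h import *
c0=np.array([.525,.427])
for t in "abc":
    d=dict(np.load(f"w_{t}.npz"));s=dict(position=d["pos"],tool_rot=d["rot"])
    P=wcloud(d,s);m=((P[...,2]>.112)&(P[...,2]<.121)&(np.hypot(P[...,0]-c0[0],P[...,1]-c0[1])<.033)&(d["z_map"]>0))
    q=P[m][:,:2]-c0; a=np.arctan2(q[:,1],q[:,0]);r=np.hypot(*q.T)
    # support function fit over phase
    best=[]
    for ph in np.arange(0,22.5,1.5):
        n=np.deg2rad(ph+22.5*np.arange(16));dd=(q@np.stack([np.cos(n),np.sin(n)])).max(0)
        best.append(dd.mean()*1000)
    print(t,np.round(best,2))
```

```text
a [28.58 28.59 28.58 28.57 28.55 28.55 28.57 28.57 28.59 28.6  28.59 28.58
 28.56 28.57 28.58]
b [28.54 28.52 28.5  28.49 28.47 28.47 28.46 28.48 28.49 28.51 28.52 28.53
 28.55 28.56 28.56]
c [28.52 28.52 28.52 28.53 28.53 28.53 28.51 28.48 28.45 28.45 28.46 28.48
 28.51 28.51 28.52]
```

Call:
move_arm(targets=[2.8, 40, -1.7, 0, 0.05, 0, 0, 45, 0, 0, 0, 0, 0, 45, 0, 0, 0, 0, 0, 40, 0, 0, 0, 0, 0, 15.3, 0, 0, 0, 0])

```text
time_s: 4.68
position: [0.5243, 0.4265, 0.0918]
tool_rot: [[-0.972, -0.003, -0.235], [0.235, -0.002, -0.972], [0.003, -1.0, 0.003]]
ft_force: [1.1, -0.6, 0.0]
grip_width: 0.0855
```

Call:
move_arm(targets=[0, 0, 0, 0, 0, 0, 0, 0, 0, 0, 0, 0, 0, 0, 0, 0, 0, 0, 0, 0, 0, 0, 0, 0, 0, 0, 0, 0, 0, 0], hand=-1, squeeze=50)

```text
time_s: 5.3
position: [0.5258, 0.4275, 0.0961]
tool_rot: [[-0.972, 0.003, -0.236], [0.236, 0.002, -0.972], [-0.003, -1.0, -0.003]]
ft_force: [1.6, 0.5, 7.2]
grip_width: 0.057
```

Run:
```python
from h import *
s,im=snap("d");print(s["time_s"],np.round(s["position"],4),s["grip_width"],s["ft_force"],s["wrist_torque"],np.round(s["q"],1))
```

```text
5.3 [0.5258 0.4275 0.0961] 0.05700278747856884 [1.62316186 0.51434893 7.22524012] [0.04546603 0.06672751 0.00861263] [ 29.1  41.1  63.6   0.   75.  132.8]
```

View pics/w_d.png

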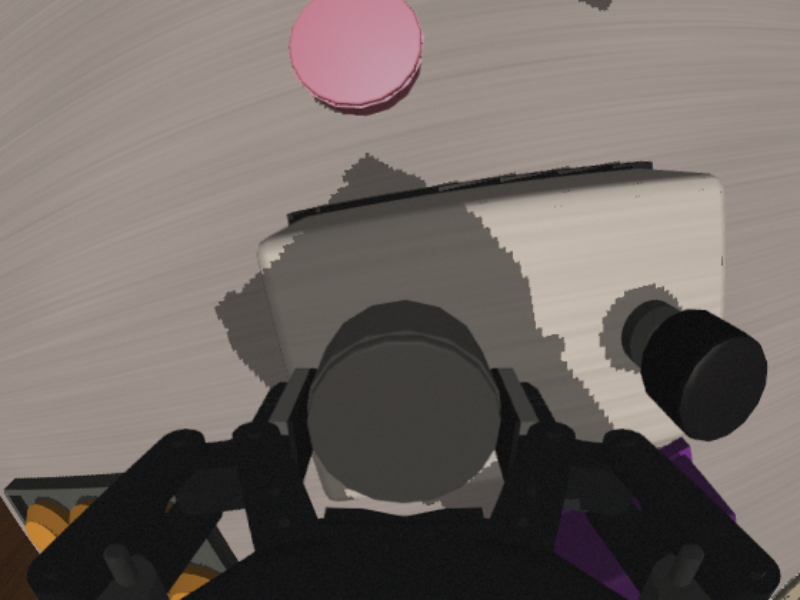

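Call:
move_arm(targets=[0, -0.2, 0, 0, -0.15, 0, 0, -0.2, 0, 0, -0.15, 0, 0, -0.2, 0, 0, -0.15, 0, 0, -0.2, 0, 0, -0.15, 0, 0, -0.2, 0, 0, -0.15, 0])

```text
time_s: 5.98
position: [0.5256, 0.4265, 0.0966]
tool_rot: [[-0.87, 0.002, 0.494], [-0.494, -0.0, -0.87], [-0.002, -1.0, 0.001]]
ft_force: [0.4, -3.5, 5.7]
grip_width: 0.0574
```

Run:
```python
from h import *
s,im=snap("e");print(s["time_s"],np.round(s["position"],4),s["grip_width"],s["ft_force"],s["wrist_torque"],np.round(s["q"],1))
```

```text
5.975 [0.5256 0.4265 0.0966] 0.05744182029415213 [ 0.44668374 -3.45027237  5.73045225] [-0.63122182  0.12714924 -0.23092938] [29.1 41.1 63.6 -0.1 75.2 89.5]
```

View pics/w_e.png

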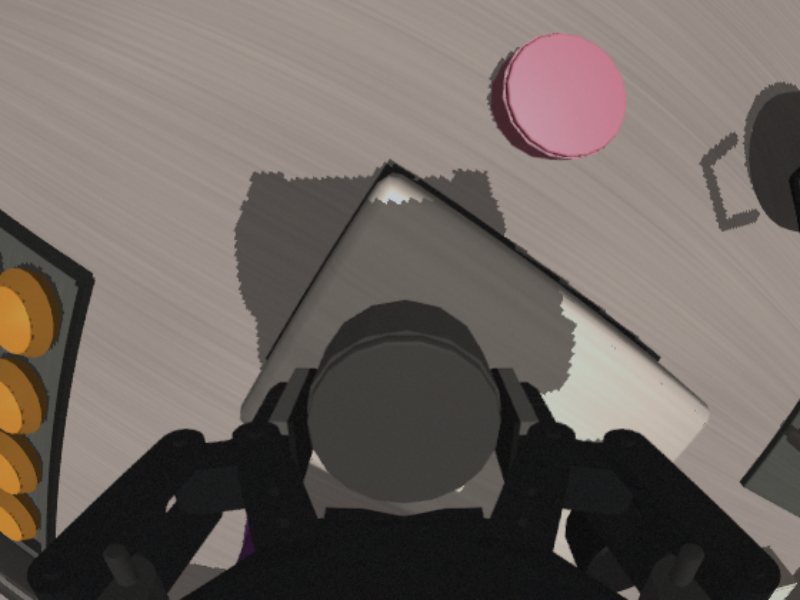

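Call:
move_arm(targets=[0, -0.2, 0, 0, -0.17, 0, 0, -0.2, 0, 0, -0.17, 0, 0, -0.2, 0, 0, -0.17, 0, 0, -0.2, 0, 0, -0.17, 0, 0, -0.2, 0, 0, -0.17, 0])

```text
time_s: 6.65
position: [0.5259, 0.4262, 0.0974]
tool_rot: [[-0.203, 0.002, 0.979], [-0.979, -0.001, -0.203], [0.0, -1.0, 0.002]]
ft_force: [1.6, -5.4, 4.5]
grip_width: 0.057
```

Call:
move_arm(targets=[0, -0.2, 0, 0, -0.17, 0, 0, -0.2, 0, 0, -0.17, 0, 0, -0.2, 0, 0, -0.17, 0, 0, -0.2, 0, 0, -0.17, 0, 0, -0.2, 0, 0, -0.17, 0])

```text
time_s: 7.28
position: [0.5263, 0.4263, 0.0982]
tool_rot: [[0.602, 0.003, 0.799], [-0.799, -0.0, 0.602], [0.002, -1.0, 0.002]]
ft_force: [3.5, -3.0, 1.9]
grip_width: 0.0574
```

Call:
move_arm(targets=[0, -0.2, 0, 0, -0.17, 0, 0, -0.2, 0, 0, -0.17, 0, 0, -0.2, 0, 0, -0.17, 0, 0, -0.2, 0, 0, -0.17, 0, 0, -0.2, 0, 0, -0.17, 0])

```text
time_s: 7.9
position: [0.5264, 0.4266, 0.0991]
tool_rot: [[0.997, 0.003, 0.075], [-0.075, 0.0, 0.997], [0.003, -1.0, 0.001]]
ft_force: [3.9, -1.0, -0.2]
grip_width: 0.0572
```

Call:
move_arm(targets=[0, -0.2, 0, 0, -0.17, 0, 0, -0.2, 0, 0, -0.17, 0, 0, -0.2, 0, 0, -0.17, 0, 0, -0.2, 0, 0, -0.17, 0, 0, -0.2, 0, 0, -0.17, 0])

```text
time_s: 8.52
position: [0.5263, 0.4269, 0.0999]
tool_rot: [[0.714, 0.003, -0.7], [0.7, 0.001, 0.714], [0.003, -1.0, -0.002]]
ft_force: [4.4, 0.0, -0.8]
grip_width: 0.0571
```

Run:
```python
from h import *
s,im=snap("f");print(s["time_s"],np.round(s["position"],4),s["grip_width"],s["ft_force"],s["wrist_torque"],np.round(s["q"],1))
```

```text
8.525 [0.5263 0.4269 0.0999] 0.05707765742656757 [ 4.39528912  0.01094167 -0.82025344] [-0.00397268 -0.5944232  -0.22333574] [  29.1   41.    63.3   -0.    75.5 -105.3]
```

Call:
move_arm(targets=[0, -0.2, 0, 0, -0.1, 0, 0, 0, 0, 0, -0.08, 0, 0, 0, 0, 0, -0.05, 0, 0, 0, 0, 0, -0.04, 0, 0, 0, 0, 0, 0, 0])

```text
time_s: 9.2
position: [0.5261, 0.427, 0.1001]
tool_rot: [[0.509, 0.003, -0.861], [0.861, 0.001, 0.509], [0.002, -1.0, -0.002]]
ft_force: [5.1, 0.3, 0.7]
grip_width: 0.0573
```

Run:
```python
from h import *
s,im=snap("f");print(s["time_s"],np.round(s["position"],4),s["grip_width"],s["ft_force"],s["wrist_torque"],np.round(s["q"],1))
```

```text
9.2 [0.5261 0.427  0.1001] 0.05729358170973337 [5.12720331 0.26423845 0.71365861] [-0.07820667 -0.77546239 -0.19415503] [  29.1   40.9   63.3   -0.    75.6 -120.3]
```

Call:
move_arm(targets=[0, 0, 0, 0, -0.06, 0, 0, 0, 0, 0, -0.06, 0, 0, 0, 0, 0, -0.06, 0, 0, 0, 0, 0, 0, 0, 0, 0, 0, 0, 0, 0])

```text
time_s: 9.88
position: [0.5261, 0.427, 0.1001]
tool_rot: [[0.348, 0.003, -0.938], [0.938, 0.001, 0.348], [0.002, -1.0, -0.002]]
ft_force: [4.2, -0.0, 0.6]
grip_width: 0.0572
```

Run:
```python
from h import *
s,im=snap("g");print(s["time_s"],np.round(s["position"],4),s["grip_width"],s["ft_force"],s["wrist_torque"],np.round(s["q"],1))
```

```text
9.875 [0.5261 0.427  0.1001] 0.05719627309870436 [ 4.20673668 -0.03781818  0.6019795 ] [-0.01710152 -0.75015756 -0.72166247] [  29.1   40.9   63.3   -0.    75.6 -130.6]
```

View pics/w_g.png

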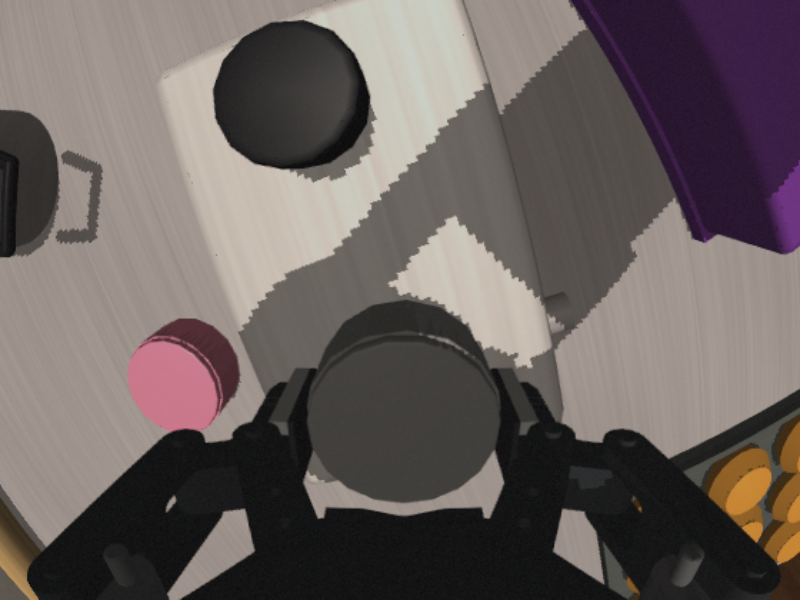

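Call:
move_arm(targets=[0, 0, 0, 0, 0.04, 0, 0, 0, 0, 0, 0.03, 0, 0, 0, 0, 0, 0, 0, 0, 0, 0, 0, 0, 0, 0, 0, 0, 0, 0, 0])

```text
time_s: 10.55
position: [0.5261, 0.427, 0.1002]
tool_rot: [[0.411, 0.003, -0.912], [0.912, 0.001, 0.411], [0.002, -1.0, -0.002]]
ft_force: [5.6, -0.9, 2.4]
grip_width: 0.0572
```

Run:
```python
from h import *
s=env.observe();print(s["time_s"],np.round(s["position"],4),s["grip_width"],s["ft_force"],s["wrist_torque"],np.round(s["q"],1))
```

```text
10.55 [0.5261 0.427  0.1002] 0.057195375419415724 [ 5.59918015 -0.92970319  2.37522943] [ 0.00724312 -0.86134092 -0.13761875] [  29.1   40.9   63.3   -0.    75.6 -126.6]
```

Call:
move_arm(targets=[0, 0, 0, 0, 0.02, 0, 0, 0, 0, 0, 0, 0, 0, -2, 0, 0, 0, 0, 0, -2, 0, 0, 0, 0, 0, 0, 0, 0, 0, 0])

```text
time_s: 11.18
position: [0.5256, 0.4264, 0.1034]
tool_rot: [[0.429, 0.001, -0.903], [0.903, -0.001, 0.429], [-0.0, -1.0, -0.001]]
ft_force: [4.5, -2.2, -1.5]
grip_width: 0.0572
```

Run:
```python
from h import *
s=env.observe();print(s["time_s"],np.round(s["position"],4),s["grip_width"],s["ft_force"],s["wrist_torque"],np.round(s["q"],1))
```

```text
11.175 [0.5256 0.4264 0.1034] 0.05721941209868835 [ 4.45396814 -2.19574143 -1.5062488 ] [-0.36632577 -0.73042703 -0.03474545] [ 2.910e+01  4.080e+01  6.310e+01 -1.000e-01  7.610e+01 -1.255e+02]
```

Call:
move_arm(targets=[0, -6, 0, 0, 0, 0, 0, -8, 0, 0, 0, 0, 0, -10, 0, 0, 0, 0, 0, -12, 0, 0, 0, 0, 0, -12, 0, 0, 0, 0])

```text
time_s: 11.8
position: [0.525, 0.4271, 0.1523]
tool_rot: [[0.427, 0.0, -0.904], [0.904, 0.0, 0.427], [0.0, -1.0, -0.0]]
ft_force: [-0.0, -0.0, -1.4]
grip_width: 0.0573
```

Run:
```python
from h import *
s,im=snap("i");print(s["time_s"],np.round(s["position"],4),s["grip_width"],s["ft_force"],s["wrist_torque"],np.round(s["q"],1))
```

```text
11.8 [0.525  0.4271 0.1523] 0.05726824177711457 [-0.03009652 -0.02712656 -1.40525386] [0.02691331 0.000491   0.02495573] [  29.1   38.3   59.5    0.    82.2 -125.6]
```

View pics/w_i.png

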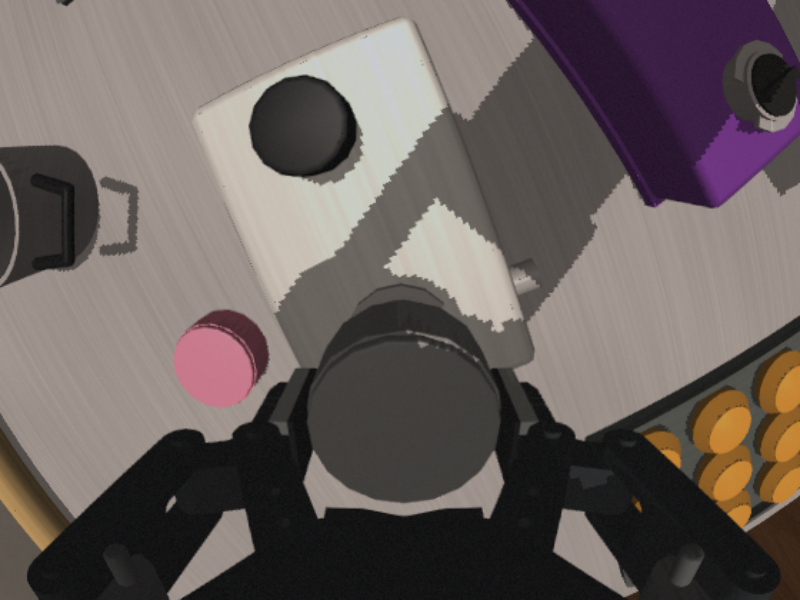

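Call:
move_arm(targets=[0, -12, 0, 0, 0.18, 0, 0, -12, 0, 0, 0.18, 0, 0, -12, 0, 0, 0.18, 0, 0, -12, 0, 0, 0.18, 0, 0, -12, 0, 0, 0.18, 0])

```text
time_s: 12.48
position: [0.5249, 0.4269, 0.2118]
tool_rot: [[0.975, -0.0, -0.222], [0.222, -0.0, 0.975], [-0.0, -1.0, 0.0]]
ft_force: [-0.1, -0.5, -0.8]
grip_width: 0.0568
```

Call:
move_arm(targets=[0, 0, 0, 0, 0.18, 0, 0, 0, 0, 0, 0.18, 0, 0, 0, 0, 0, 0.18, 0, 0, 0, 0, 0, 0.18, 0, 0, 0, 0, 0, 0.18, 0])

```text
time_s: 13.1
position: [0.525, 0.4269, 0.2114]
tool_rot: [[0.78, -0.0, 0.626], [-0.626, 0.0, 0.78], [-0.0, -1.0, -0.0]]
ft_force: [0.0, 0.0, -1.4]
grip_width: 0.057
```

Call:
move_arm(targets=[0, 0, 0, 0, 0.18, 0, 0, 0, 0, 0, 0.18, 0, 0, 0, 0, 0, 0.18, 0, 0, 0, 0, 0, 0.18, 0, 0, 0, 0, 0, 0.18, 0])

```text
time_s: 13.72
position: [0.525, 0.4269, 0.2114]
tool_rot: [[-0.005, -0.0, 1.0], [-1.0, 0.0, -0.005], [-0.0, -1.0, -0.0]]
ft_force: [-0.4, -0.1, -0.6]
grip_width: 0.0574
```

Call:
move_arm(targets=[20, 0, -4, 0, 0, 0, 40, 0, -8, 0, 0, 0, 55, 0, -10, 0, 0, 0, 55, 0, -10, 0, 0, 0, 55, 0, -10, 0, 0, 0])

```text
time_s: 14.35
position: [0.4827, 0.2003, 0.2116]
tool_rot: [[0.001, 0.001, 1.0], [-1.0, 0.0, 0.001], [-0.0, -1.0, 0.001]]
ft_force: [0.9, -0.7, 0.2]
grip_width: 0.0568
```

Call:
move_arm(targets=[55, 0, 0, 0, 0, 0, 55, 0, 0, 0, 0, 0, 55, 0, 0, 0, 0, 0, 55, 0, 0, 0, 0, 0, 55, 0, 0, 0, 0, 0])

```text
time_s: 14.98
position: [0.4833, -0.0749, 0.2117]
tool_rot: [[0.001, 0.001, 1.0], [-1.0, -0.0, 0.001], [0.0, -1.0, 0.001]]
ft_force: [0.8, -0.6, -0.5]
grip_width: 0.0567
```

Call:
move_arm(targets=[60, 0, 4, 0, 0, 0, 60, 0, 4, 0, 0, 0, 60, 0, 4, 0, 0, 0, 60, 0, 4, 0, 0, 0, 45, 0, 0, 0, 0, 0])

```text
time_s: 15.6
position: [0.4996, -0.3605, 0.2112]
tool_rot: [[-0.0, 0.0, 1.0], [-1.0, -0.0, -0.0], [0.0, -1.0, 0.0]]
ft_force: [0.8, 0.8, -0.3]
grip_width: 0.0572
```

Run:
```python
from h import *
s,im=snap("j");print(s["time_s"],np.round(s["position"],4),s["grip_width"],s["ft_force"],np.round(s["q"],1))
```

```text
15.6 [ 0.4996 -0.3605  0.2112] 0.05718798818948225 [ 0.84914284  0.80373505 -0.29543317] [-46.8  29.6  65.9  -0.   84.5 -46.8]
```

View pics/w_j.png

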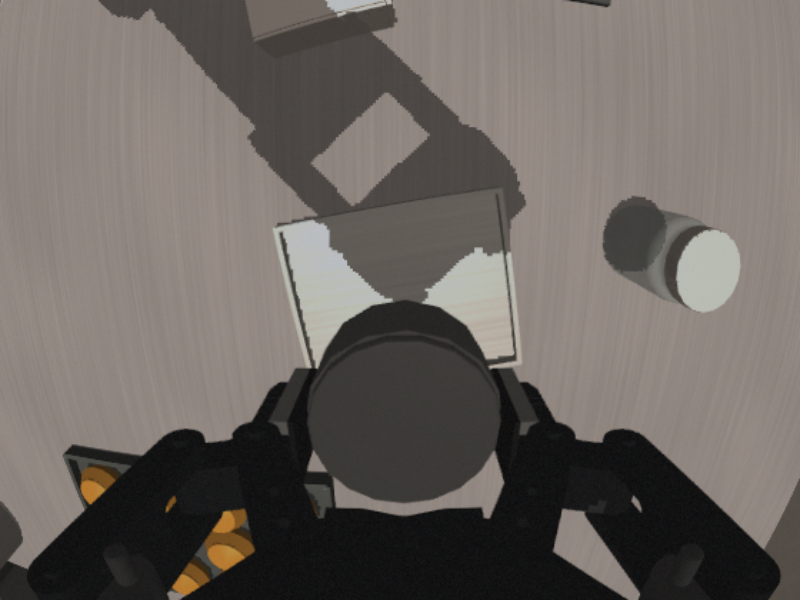

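Call:
move_arm(targets=[24, 20, 0, 0, 0, 0, 0, 50, 0, 0, 0, 0, 0, 50, 0, 0, 0, 0, 0, 40, 0, 0, 0, 0, 0, 18, 0, 0, 0, 0])

```text
time_s: 16.27
position: [0.4994, -0.3813, 0.0314]
tool_rot: [[0.001, -0.002, 1.0], [-1.0, 0.002, 0.001], [-0.002, -1.0, -0.002]]
ft_force: [-0.3, 0.3, 0.3]
grip_width: 0.057
```

Call:
move_arm(targets=[0, 6, 0, 0, 0, 0, 0, 4, 0, 0, 0, 0, 0, 3, 0, 0, 0, 0, 0, 0, 0, 0, 0, 0, 0, 0, 0, 0, 0, 0])

```text
time_s: 16.9
position: [0.5, -0.3822, 0.0207]
tool_rot: [[0.001, 0.001, 1.0], [-1.0, -0.001, 0.001], [0.001, -1.0, 0.001]]
ft_force: [-1.1, 0.3, -1.0]
grip_width: 0.0569
```

Run:
```python
from h import *
s,im=snap("k");print(s["time_s"],np.round(s["position"],4),s["grip_width"],s["ft_force"],np.round(s["q"],1))
```

```text
16.9 [ 0.5    -0.3822  0.0207] 0.056911090530742864 [-1.0993958   0.34702448 -0.98503814] [-48.2  42.1  76.6   0.   61.3 -48.2]
```

View pics/w_k.png

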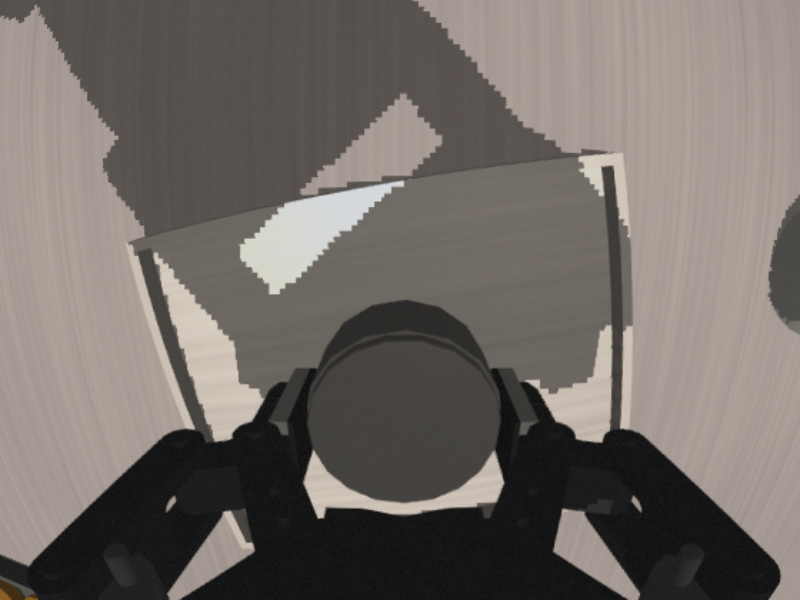

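Call:
move_arm(targets=[0, 1, 0, 0, 0, 0, 0, 1, 0, 0, 0, 0, 0, 1, 0, 0, 0, 0, 0, 0, 0, 0, 0, 0, 0, 0, 0, 0, 0, 0])

```text
time_s: 17.58
position: [0.4999, -0.3821, 0.0173]
tool_rot: [[0.001, 0.0, 1.0], [-1.0, -0.0, 0.001], [0.0, -1.0, 0.0]]
ft_force: [-1.2, 0.4, 1.4]
grip_width: 0.057
```

Call:
move_arm(targets=[0, 0.5, 0, 0, 0, 0, 0, 0.5, 0, 0, 0, 0, 0, 0, 0, 0, 0, 0, 0, 0, 0, 0, 0, 0, 0, 0, 0, 0, 0, 0])

```text
time_s: 18.2
position: [0.4999, -0.3822, 0.0172]
tool_rot: [[0.001, 0.0, 1.0], [-1.0, -0.001, 0.001], [0.001, -1.0, 0.0]]
ft_force: [-3.0, 2.0, 9.8]
grip_width: 0.0573
```

Contact. Release and retreat.

Call:
move_arm(targets=[0, -1, 0, 0, 0, 0, 0, 0, 0, 0, 0, 0, 0, 0, 0, 0, 0, 0, 0, 0, 0, 0, 0, 0, 0, 0, 0, 0, 0, 0], hand=1)

```text
time_s: 18.82
position: [0.4999, -0.3821, 0.0172]
tool_rot: [[0.001, -0.0, 1.0], [-1.0, 0.0, 0.001], [-0.0, -1.0, -0.0]]
ft_force: [-0.2, 0.3, 0.4]
grip_width: 0.0853
```

Call:
move_arm(targets=[0, -10, 0, 0, 0, 0, 0, -30, 0, 0, 0, 0, 0, -50, 0, 0, 0, 0, 0, -50, 0, 0, 0, 0, 0, -50, 0, 0, 0, 0])

```text
time_s: 19.45
position: [0.4997, -0.3819, 0.2098]
tool_rot: [[0.001, 0.001, 1.0], [-1.0, -0.001, 0.001], [0.001, -1.0, 0.001]]
ft_force: [0.4, 0.5, -0.1]
grip_width: 0.0855
```

Run:
```python
from h import *
s,im=snap("l");print(s["time_s"],np.round(s["position"],4),s["grip_width"],s["ft_force"],np.round(s["q"],1))
meas(s,im,dict(cap=(.43,.57,-.45,-.31,.025,.045)))
```

```text
19.45 [ 0.4997 -0.3819  0.2098] 0.08548012810395385 [ 0.35270287  0.51550106 -0.07565142] [-48.2  31.   63.7   0.   85.3 -48.2]
cap 2751 z 0.0366 [ 498.9 -380.6] [58.3 58. ] 54.9
```

View pics/w_l.png

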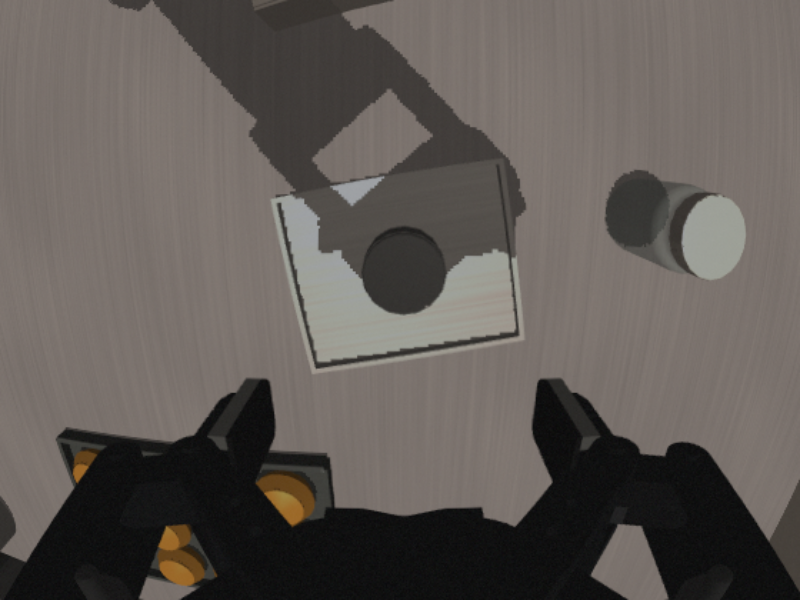

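Call:
move_arm(targets=[-40, 0, 0, 0, 0, 0, -55, 0, 0, 0, 0, 0, -55, 0, 0, 0, 0, 0, -55, 0, 0, 0, 0, 0, -55, 0, 0, 0, 0, 0])

```text
time_s: 20.12
position: [0.4993, -0.1204, 0.2078]
tool_rot: [[0.001, 0.001, 1.0], [-1.0, -0.0, 0.001], [0.0, -1.0, 0.001]]
ft_force: [0.3, -0.1, -0.6]
grip_width: 0.0853
```

Call:
move_arm(targets=[-55, 0, 0, 0, 0, 0, -55, 0, 0, 0, 0, 0, -55, 0, 0, 0, 0, 0, -55, 0, 0, 0, 0, 0, -55, 0, 0, 0, 0, 0])

```text
time_s: 20.75
position: [0.4991, 0.1547, 0.2079]
tool_rot: [[0.001, 0.001, 1.0], [-1.0, 0.0, 0.001], [-0.0, -1.0, 0.001]]
ft_force: [0.4, -0.0, 0.1]
grip_width: 0.0853
```

Call:
move_arm(targets=[-55, 0, 4, 0, 0, 0, -55, 0, 5, 0, 0, 0, -45, 0, 5, 0, 0, 0, -25, 0, 5, 0, 0, 0, 0, 0, 0, 0, 0, 0])

```text
time_s: 21.38
position: [0.5179, 0.3343, 0.2072]
tool_rot: [[0.003, 0.0, 1.0], [-1.0, 0.0, 0.003], [-0.0, -1.0, 0.0]]
ft_force: [0.2, -0.4, -0.1]
grip_width: 0.0852
```

Run:
```python
from h import *
s,im=snap("m");print(s["time_s"],np.round(s["position"],4),np.round(s["tool_rot"],3).tolist(),s["grip_width"],s["ft_force"],np.round(s["q"],1))
meas(s,im)
```

```text
21.375 [0.5179 0.3343 0.2072] [[0.003, 0.0, 1.0], [-1.0, 0.0, 0.003], [-0.0, -1.0, 0.0]] 0.0852261807708469 [ 0.17045509 -0.36592608 -0.08196643] [21.8 29.8 66.2  0.  83.9 21.7]
cap 361 z 0.1137 [524.6 427. ] [29.6  6.3] 66.9
knob 1966 z 0.1305 [518.5 332.9] [34.9 35. ] 39.7
bench 5645 z -0.0012 [650. 340.] [100.  80.] 0.0
```

View pics/w_m.png

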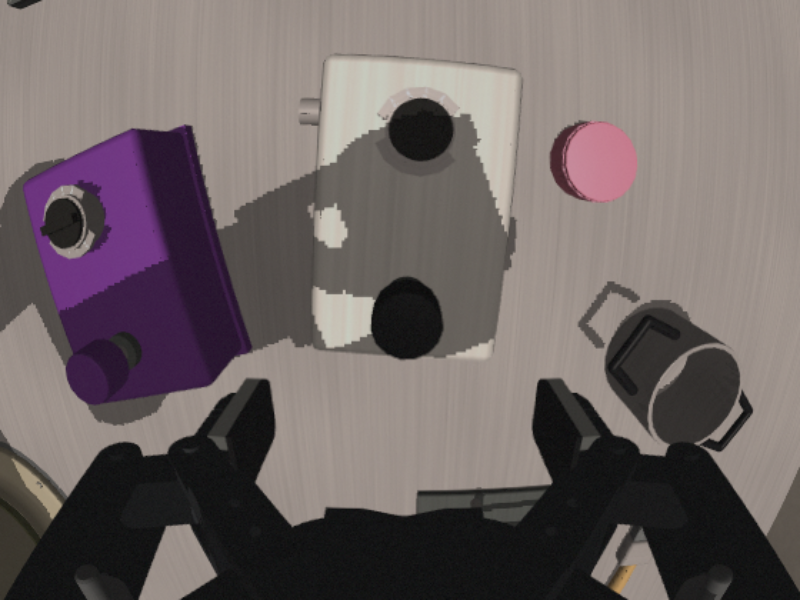

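Call:
move_arm(targets=[1.3, 25, 0.5, 0, 0, 0, 0, 30, 0, 0, 0, 0, 0, 25, 0, 0, 0, 0, 0, 14, 0, 0, 0, 0, 0, 6, 0, 0, 0, 0])

```text
time_s: 22.05
position: [0.5188, 0.331, 0.1072]
tool_rot: [[0.0, -0.0, 1.0], [-1.0, -0.0, 0.0], [0.0, -1.0, -0.0]]
ft_force: [0.5, 0.6, 0.1]
grip_width: 0.0851
```

Call:
move_arm(targets=[0, 0, 0, 0, 0, 0, 0, 0, 0, 0, 0, 0, 0, 0, 0, 0, 0, 0, 0, 0, 0, 0, 0, 0, 0, 0, 0, 0, 0, 0], hand=-1, squeeze=50)

```text
time_s: 22.68
position: [0.5194, 0.3318, 0.1083]
tool_rot: [[0.001, 0.002, 1.0], [-1.0, 0.001, 0.001], [-0.001, -1.0, 0.002]]
ft_force: [1.6, -1.0, 5.3]
grip_width: 0.0348
```

Call:
move_arm(targets=[0, 0, 0, 0, 0, 0, 0, 0, 0, 0, 0, 0, 0, 0, 0, 0, 0, 0, 0, 0, 0, 0, 0, 0, 0, 0, 0, 0, 0, 0])

```text
time_s: 23.3
position: [0.5194, 0.3318, 0.1082]
tool_rot: [[0.001, 0.002, 1.0], [-1.0, 0.001, 0.001], [-0.001, -1.0, 0.002]]
ft_force: [1.8, -0.5, 4.9]
grip_width: 0.0347
```

Call:
move_arm(targets=[0, -7, 0, 0, 0, 0, 0, -8, 0, 0, 0, 0, 0, -8, 0, 0, 0, 0, 0, -8, 0, 0, 0, 0, 0, 0, 0, 0, 0, 0])

```text
time_s: 23.92
position: [0.5194, 0.3317, 0.138]
tool_rot: [[0.001, 0.001, 1.0], [-1.0, 0.0, 0.001], [-0.0, -1.0, 0.001]]
ft_force: [5.9, 1.9, -6.6]
grip_width: 0.0346
```

Call:
move_arm(targets=[0, -2, 0, 0, 0, 0, 0, -1, 0, 0, 0, 0, 0, -1, 0, 0, 0, 0, 0, 0, 0, 0, 0, 0, 0, 0, 0, 0, 0, 0])

```text
time_s: 24.55
position: [0.5193, 0.3317, 0.1414]
tool_rot: [[0.001, 0.001, 1.0], [-1.0, 0.0, 0.001], [-0.0, -1.0, 0.001]]
ft_force: [6.3, 2.2, -7.0]
grip_width: 0.0351
```

Call:
move_arm(targets=[0, -1, 0, 0, 0, 0, 0, 0, 0, 0, 0, 0, 0, 0, 0, 0, 0, 0, 0, 0, 0, 0, 0, 0, 0, 0, 0, 0, 0, 0])

```text
time_s: 25.18
position: [0.5193, 0.3317, 0.1423]
tool_rot: [[0.001, 0.001, 1.0], [-1.0, 0.0, 0.001], [-0.0, -1.0, 0.001]]
ft_force: [7.2, 1.5, -6.8]
grip_width: 0.0348
```

Call:
move_arm(targets=[0, -1, 0, 0, 0, 0, 0, -0.5, 0, 0, 0, 0, 0, 0, 0, 0, 0, 0, 0, 0, 0, 0, 0, 0, 0, 0, 0, 0, 0, 0])

```text
time_s: 25.8
position: [0.5193, 0.3317, 0.1434]
tool_rot: [[0.001, 0.001, 1.0], [-1.0, 0.0, 0.001], [-0.0, -1.0, 0.001]]
ft_force: [8.1, 2.0, -9.7]
grip_width: 0.0346
```

Call:
move_arm(targets=[0, -0.5, 0, 0, 0, 0, 0, 0, 0, 0, 0, 0, 0, 0, 0, 0, 0, 0, 0, 0, 0, 0, 0, 0, 0, 0, 0, 0, 0, 0])

```text
time_s: 26.42
position: [0.5193, 0.3317, 0.1435]
tool_rot: [[0.001, 0.0, 1.0], [-1.0, 0.0, 0.001], [-0.0, -1.0, 0.0]]
ft_force: [9.2, 2.9, -12.2]
grip_width: 0.0346
```

Call:
move_arm(targets=[0, 0, 0, 0, 0, 0, 0, 0, 0, 0, 0, 0, 0, 0, 0, 0, 0, 0, 0, 0, 0, 0, 0, 0, 0, 0, 0, 0, 0, 0])

```text
time_s: 27.05
position: [0.5193, 0.3317, 0.1435]
tool_rot: [[0.001, 0.0, 1.0], [-1.0, -0.0, 0.001], [0.0, -1.0, 0.0]]
ft_force: [8.8, 2.1, -12.6]
grip_width: 0.0347
```

Call:
move_arm(targets=[0, 0, 0, 0, 0, 0, 0, 0, 0, 0, 0, 0, 0, 0, 0, 0, 0, 0, 0, 0, 0, 0, 0, 0, 0, 0, 0, 0, 0, 0])

```text
time_s: 27.68
position: [0.5193, 0.3317, 0.1435]
tool_rot: [[0.001, 0.0, 1.0], [-1.0, -0.0, 0.001], [0.0, -1.0, 0.0]]
ft_force: [8.6, 2.8, -13.4]
grip_width: 0.0346
```

Call:
move_arm(targets=[0, 0, 0, 0, 0, 0, 0, 0, 0, 0, 0, 0, 0, 0, 0, 0, 0, 0, 0, 0, 0, 0, 0, 0, 0, 0, 0, 0, 0, 0])

```text
time_s: 28.3
position: [0.5193, 0.3317, 0.1434]
tool_rot: [[0.001, 0.0, 1.0], [-1.0, -0.0, 0.001], [0.0, -1.0, 0.0]]
ft_force: [9.0, 3.6, -12.9]
grip_width: 0.0347
```

Run:
```python
from h import *
s,im=snap("n");print(s["time_s"],np.round(s["position"],4),s["grip_width"],s["ft_force"])
meas(s,im,dict(knob=(.48,.56,.29,.37,.15,.175)))
```

```text
28.3 [0.5193 0.3317 0.1434] 0.03466844940386702 [  8.97881929   3.64265029 -12.8566916 ]
knob 8279 z 0.1654 [519.2 333.3] [60.4 35.7] 13.9
```

View pics/w_n.png

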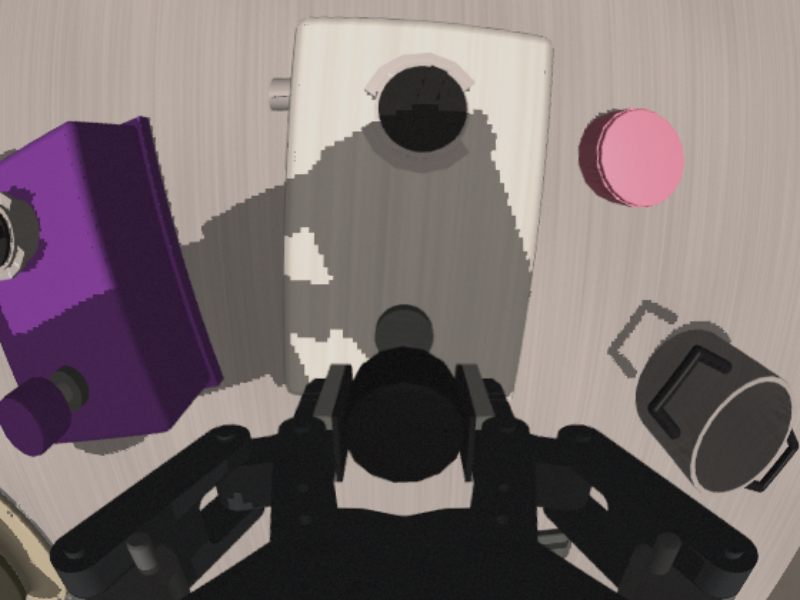

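Call:
move_arm(targets=[0, 9, 0, 0, 0, 0, 0, 9, 0, 0, 0, 0, 0, 9, 0, 0, 0, 0, 0, 8, 0, 0, 0, 0, 0, 0, 0, 0, 0, 0])

```text
time_s: 28.98
position: [0.5193, 0.3317, 0.1094]
tool_rot: [[0.001, 0.001, 1.0], [-1.0, 0.0, 0.001], [-0.0, -1.0, 0.001]]
ft_force: [6.2, 1.4, -2.5]
grip_width: 0.0348
```

Call:
move_arm(targets=[0, 0, 0, 0, 0, 0, 0, 0, 0, 0, 0, 0, 0, 0, 0, 0, 0, 0, 0, -10, 0, 0, 0, 0, 0, -25, 0, 0, 0, 0], hand=1)

```text
time_s: 29.6
position: [0.5182, 0.3315, 0.1453]
tool_rot: [[0.001, -0.002, 1.0], [-1.0, -0.001, 0.001], [0.001, -1.0, -0.002]]
ft_force: [0.8, -0.5, 0.5]
grip_width: 0.0855
```

Call:
move_arm(targets=[0, -30, 0, 0, 0, 0, 0, -50, 0, 0, 0, 0, 0, -50, 0, 0, 0, 0, 0, 0, 0, 0, 0, 0, 0, 0, 0, 0, 0, 0])

```text
time_s: 30.22
position: [0.5183, 0.3315, 0.2749]
tool_rot: [[0.001, -0.001, 1.0], [-1.0, -0.0, 0.001], [0.0, -1.0, -0.001]]
ft_force: [-0.4, -0.1, -1.4]
grip_width: 0.0854
```

Run:
```python
from h import *
s,im=snap("o",False);print(s["time_s"],np.round(s["position"],4),s["grip_width"],s["ft_force"])
meas(s,im)
for n in ("scene","top"):
    im=get_image(n); np.savez(f"{n}1.npz",**im);cv2.imwrite(f"pics/{n}1.png",cv2.resize(im["pixels"][:,:,::-1],(800,600)))
    P=cloud(im)
    m=((P[...,2]>.03)&(P[...,0]>.3)&(P[...,0]<.95)&(P[...,1]<.25)&(P[...,1]>-.3)&(im["z_map"]>0)).astype(np.uint8)
    k,l,st,ce=cv2.connectedComponentsWithStats(m)
    for i in range(1,k):
        if st[i,4]<40: continue
        q=P[l==i];zt=np.percentile(q[:,2],98);t=q[q[:,2]>zt-.006]
        print(i,st[i,:5],"ztop",zt.round(4),[np.round(a,1).tolist() for a in rect(t)])
```

```text
30.225 [0.5183 0.3315 0.2749] 0.0854437325312774 [-0.35539192 -0.0548447  -1.42013699]
cap 219 z 0.1137 [524.6 427.3] [30.3  6.3] 67.7
knob 1213 z 0.1305 [518.6 333.1] [34.9 34.6] 40.2
bench 4224 z -0.0012 [650. 340.] [ 80. 100.] 90.0
1 [438   0  36  40 531] ztop 0.5961 [[334.8, 230.1], [43.7, 19.4], 76.4]
3 [254 182  34  28 575] ztop 0.0554 [[441.2, -163.2], [97.2, 57.7], 13.9]
4 [214 199  97  74 884] ztop 0.1546 [[658.5, -11.9], [12.7, 226.5], 0.2]
5 [297 203  33  31 651] ztop 0.0557 [[436.7, -6.3], [99.5, 54.8], 18.9]
6 [268 309  55  47 938] ztop 0.0856 [[736.3, 231.2], [37.0, 87.9], 89.8]
1 [186 125  21  20 112] ztop 0.0796 [[788.5, 219.1], [54.0, 33.2], 55.3]
2 [183 136  20  36 244] ztop 0.0872 [[737.1, 229.9], [87.2, 39.5], 0.2]
3 [232 175  97  38 998] ztop 0.1565 [[657.4, -15.5], [12.7, 225.4], 0.7]
4 [  72  244   61  139 5217] ztop 0.6086 [[312.0, 228.0], [23.9, 43.9], 0.0]
5 [263 245  29  38 658] ztop 0.058 [[437.0, -9.2], [90.7, 53.6], 19.5]
6 [321 244  27  37 691] ztop 0.0581 [[443.4, -165.6], [91.9, 54.2], 12.9]
7 [179 304   6  11  41] ztop 0.0793 [[310.1, 248.4], [20.2, 1.7], 9.9]
```

View pics/top1.png

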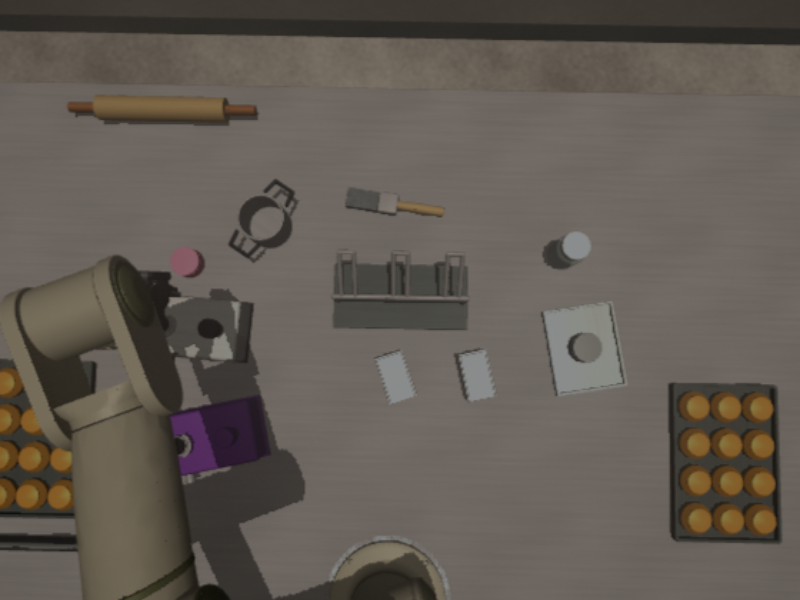

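Call:
move_arm(targets=[55, 0, -12, 0, 0, 0, 55, 0, -12, 0, 0, 0, 55, 0, -12, 0, 0, 0, 55, 0, -12, 0, 0, 0, 55, 0, -12, 0, 0.176, 0])

```text
time_s: 31.0
position: [0.4581, 0.055, 0.2746]
tool_rot: [[-0.178, -0.001, 0.984], [-0.984, 0.0, -0.178], [0.0, -1.0, -0.001]]
ft_force: [1.0, 0.5, 0.4]
grip_width: 0.085
```

Call:
move_arm(targets=[55, 0, 0, 0, 0.176, 0, 0, 0, 0, 0, 0.176, 0, 0, 0, 0, 0, 0.176, 0, 0, 0, 0, 0, 0.176, 0, 0, 0, 0, 0, 0.176, 0])

```text
time_s: 31.62
position: [0.4491, 0.0024, 0.2745]
tool_rot: [[-0.873, -0.002, 0.488], [-0.488, 0.0, -0.873], [0.001, -1.0, -0.001]]
ft_force: [0.1, -0.1, -0.3]
grip_width: 0.0854
```

Run:
```python
from h import *
s,im=snap("p");print(s["time_s"],np.round(s["position"],4),np.round(s["tool_rot"],3).tolist(),np.round(s["q"],1),np.round(s["qvel"],1))
meas(s,im,dict(bA=(.36,.53,-.08,.06,.045,.06),bB=(.36,.53,-.25,-.1,.045,.06),bar=(.55,.63,-.2,.18,.085,.1),tip0=(.6,.72,-.2,-.07,.14,.18),tip1=(.6,.72,-.07,.04,.14,.18),tip2=(.6,.72,.04,.15,.14,.18)))
```

```text
31.625 [0.4491 0.0024 0.2745] [[-0.873, -0.002, 0.488], [-0.488, 0.0, -0.873], [0.001, -1.0, -0.001]] [-14.9  10.1  85.2   0.   84.8  45.9] [ 0.1  0.2 -0.   0.  -0.  80.1]
bA 3775 z 0.0526 [434.4  -7. ] [92.8 54.2] 19.5
bB 2319 z 0.0524 [ 441.  -163.1] [92.4 55.4] 13.8
bar 2701 z 0.0931 [588.9 -12.5] [ 20.3 257.5] 0.1
tip0 501 z 0.1498 [ 650.1 -109.3] [34.2 22.2] 88.4
tip1 566 z 0.1493 [649.3 -12.7] [22.2 33.9] 0.9
tip2 0
```

View pics/w_p.png

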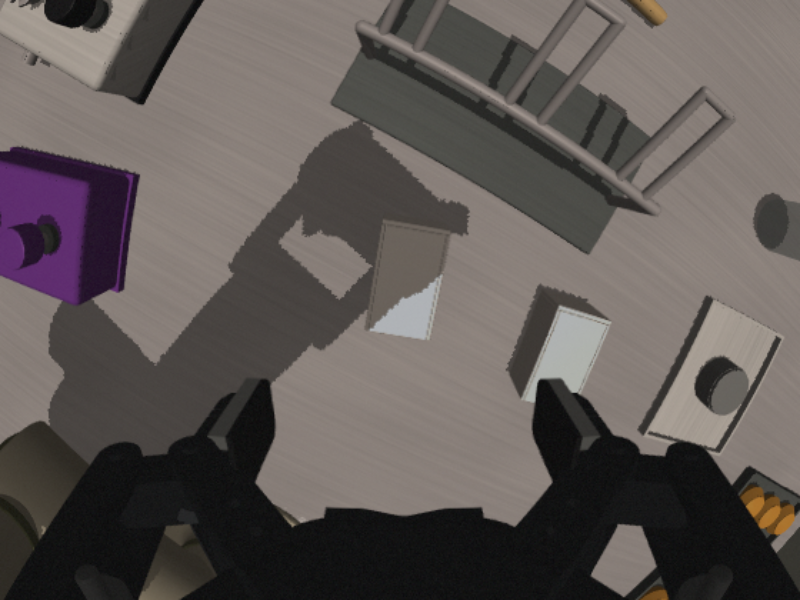

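Call:
move_arm(targets=[0, 0, 0, 0, 0.174, 0, 0, 0, 0, 0, 0, 0, 0, 0, 0, 0, 0, 0, 0, 0, 0, 0, 0, 0, 0, 0, 0, 0, 0, 0])

```text
time_s: 32.3
position: [0.4493, 0.0024, 0.2752]
tool_rot: [[-0.942, -0.0, 0.336], [-0.336, -0.0, -0.942], [0.0, -1.0, -0.0]]
ft_force: [0.3, -0.6, 0.2]
grip_width: 0.0851
```

Run:
```python
from h import *
s,im=snap("q",False);print(s["time_s"],np.round(s["position"],4),np.round(s["tool_rot"],3).tolist(),np.round(s["q"],1),np.round(s["qvel"],1))
meas(s,im,dict(bA=(.36,.53,-.08,.06,.045,.06),bB=(.36,.53,-.25,-.1,.045,.06),bar=(.55,.63,-.2,.18,.085,.1),tip0=(.6,.72,-.2,-.07,.14,.18),tip1=(.6,.72,-.07,.04,.14,.18),tip2=(.6,.72,.04,.15,.14,.18)))
X=wcloud(im,s)[im["z_map"]>0]
for y0,y1 in((-.14,-.07),(-.05,.03),(.05,.12)):
    q=X[(X[:,1]>y0)&(X[:,1]<y1)&(X[:,0]>.6)&(X[:,0]<.72)&(X[:,2]>.105)]
    if len(q)>50:
        A=np.polyfit(q[:,0],q[:,2],1);e=(q[:,0]*np.cos(.698)+q[:,2]*np.sin(.698))
        t=q[e>e.max()-.004];print(len(q),"slope deg",np.degrees(np.arctan(A[0])),"z@x=.65",np.polyval(A,.65),"x extents",q[:,0].min(),q[:,0].max(),"y",q[:,1].min(),q[:,1].max(),"along max",np.percentile(e,99.5),"tip",t.mean(0).round(4))
```

```text
32.3 [0.4493 0.0024 0.2752] [[-0.942, -0.0, 0.336], [-0.336, -0.0, -0.942], [0.0, -1.0, -0.0]] [-14.8  10.   85.1  -0.   84.8  55.5] [ 0.1  0.  -0.  -0.  -0.1  0.4]
bA 3758 z 0.0526 [434.8  -7. ] [92.1 54.1] 19.4
bB 2877 z 0.0525 [ 440.5 -163.4] [92.1 55.2] 13.6
bar 2743 z 0.0931 [588.8 -12.2] [ 20.7 258.2] 0.3
tip0 540 z 0.1498 [ 649.9 -109.3] [33.9 23. ] 88.9
tip1 99 z 0.1434 [644.3 -25.5] [ 7.6 13.8] 86.6
tip2 0
1349 slope deg 39.880090284580774 z@x=.65 0.14738667843066172 x extents 0.6001353442876862 0.6615904114882778 y -0.12661278495827294 -0.09213420509125587 along max 0.6038036114627239 tip [ 0.6573 -0.1079  0.1534]
1009 slope deg 39.79320226486713 z@x=.65 0.14760412589307947 x extents 0.6001369310401478 0.6509493140573154 y -0.030062424978239796 0.004510737356075482 along max 0.5911201244815583 tip [ 0.6476 -0.0265  0.146 ]
288 slope deg 38.12920360801514 z@x=.65 0.14549087276486938 x extents 0.6000093972954172 0.6176667334365058 y 0.06687551519986051 0.1006020273284793 along max 0.5501137038082924 tip [0.6155 0.0704 0.1193]
```

Call:
move_arm(targets=[6.9, 40, 4, 0, 0, 0, 0, 60, 0, 0, 0, 0, 0, 60, 0, 0, 0, 0, 0, 60, 0, 0, 0, 0, 0, 37, 0, 0, 0, 0])

```text
time_s: 32.98
position: [0.4434, -0.0035, 0.016]
tool_rot: [[-0.942, -0.002, 0.336], [-0.336, 0.001, -0.942], [0.002, -1.0, -0.001]]
ft_force: [0.4, -0.7, 0.0]
grip_width: 0.0855
```

Call:
move_arm(targets=[0, 0, 0, 0, 0, 0, 0, 0, 0, 0, 0, 0, 0, 0, 0, 0, 0, 0, 0, 0, 0, 0, 0, 0, 0, 0, 0, 0, 0, 0])

```text
time_s: 33.6
position: [0.4444, -0.0037, 0.0187]
tool_rot: [[-0.942, 0.001, 0.335], [-0.335, -0.0, -0.942], [-0.001, -1.0, 0.001]]
ft_force: [0.0, 0.2, 0.2]
grip_width: 0.0855
```

Run:
```python
from h import *
s,im=snap("r");print(s["time_s"],np.round(s["position"],4),np.round(s["tool_rot"],3).tolist(),np.round(s["ft_force"],1))
```

```text
33.6 [ 0.4444 -0.0037  0.0187] [[-0.942, 0.001, 0.335], [-0.335, -0.0, -0.942], [-0.001, -1.0, 0.001]] [0.  0.2 0.2]
```

View pics/w_r.png

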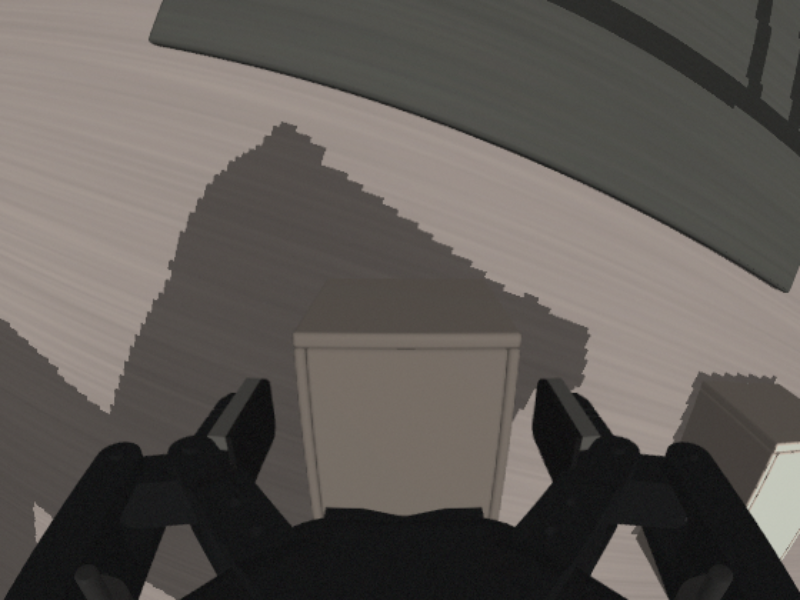

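Call:
move_arm(targets=[0, 0, 0, 0, 0, 0, 0, 0, 0, 0, 0, 0, 0, 0, 0, 0, 0, 0, 0, 0, 0, 0, 0, 0, 0, 0, 0, 0, 0, 0], hand=-1, squeeze=40)

```text
time_s: 34.28
position: [0.4443, -0.0037, 0.0184]
tool_rot: [[-0.942, 0.0, 0.335], [-0.335, -0.0, -0.942], [-0.0, -1.0, 0.0]]
ft_force: [-1.2, 0.4, 5.8]
grip_width: 0.0537
```

Call:
move_arm(targets=[0, -15, 0, 0, 0, 0, 0, -45, 0, 0, 0, 0, 0, -55, 0, 0, 0, 0, 0, -55, 0, 0, 0, 0, 0, -50, 0, 0, 0, 0])

```text
time_s: 34.9
position: [0.4438, -0.0036, 0.2399]
tool_rot: [[-0.942, 0.0, 0.335], [-0.335, 0.0, -0.942], [-0.0, -1.0, 0.0]]
ft_force: [1.0, -0.5, -1.5]
grip_width: 0.0535
```

Call:
move_arm(targets=[0, -20, 0, 0, 0.17, 0, 0, -10, 0, 0, 0.17, 0, 0, 0, 0, 0, 0, 0, 0, 0, 0, 0, 0, 0, 0, 0, 0, 0, 0, 0])

```text
time_s: 35.52
position: [0.444, -0.0036, 0.2675]
tool_rot: [[-1.0, -0.001, 0.004], [-0.004, 0.0, -1.0], [0.001, -1.0, -0.0]]
ft_force: [0.8, -0.3, -0.9]
grip_width: 0.0534
```

Run:
```python
from h import *
s,im=snap("s");print(s["time_s"],np.round(s["position"],4),np.round(s["tool_rot"],3).tolist(),np.round(s["ft_force"],1),np.round(s["q"],1))
X=wcloud(im,s)[im["z_map"]>0]
for y0,y1 in((-.14,-.07),(-.05,.03),(.05,.12)):
    q=X[(X[:,1]>y0)&(X[:,1]<y1)&(X[:,0]>.6)&(X[:,0]<.72)&(X[:,2]>.105)&(X[:,2]<.17)]
    if len(q)>50:
        A=np.polyfit(q[:,0],q[:,2],1);e=(q[:,0]*np.cos(.698)+q[:,2]*np.sin(.698))
        t=q[e>e.max()-.004];print(len(q),"slope deg",np.degrees(np.arctan(A[0])),"z@x=.65",np.polyval(A,.65),"x extents",q[:,0].min(),q[:,0].max(),"y",q[:,1].min(),q[:,1].max(),"along max",np.percentile(e,99.5),"tip",t.mean(0).round(4))
```

```text
35.525 [ 0.444  -0.0036  0.2675] [[-1.0, -0.001, 0.004], [-0.004, 0.0, -1.0], [0.001, -1.0, -0.0]] [ 0.8 -0.3 -0.9] [-15.8   9.8  86.7  -0.   83.5  74. ]
590 slope deg 39.89183489052465 z@x=.65 0.14747363928467488 x extents 0.6000662975530109 0.6299788278820554 y -0.12652035775094206 -0.09241387836542105 along max 0.5657456661704618 tip [ 0.6278 -0.122   0.1295]
451 slope deg 38.33171979496113 z@x=.65 0.14602346485214984 x extents 0.6000676745364435 0.6213766909704815 y -0.03000418569996488 0.004049228699186771 along max 0.5544766249026437 tip [ 0.6191 -0.0131  0.1219]
544 slope deg 39.240319895647644 z@x=.65 0.14684711733080102 x extents 0.6001157364868952 0.6264498622590724 y 0.06647477566281418 0.1010517159859923 along max 0.5616213513789142 tip [0.6245 0.0944 0.1265]
```

View pics/w_s.png

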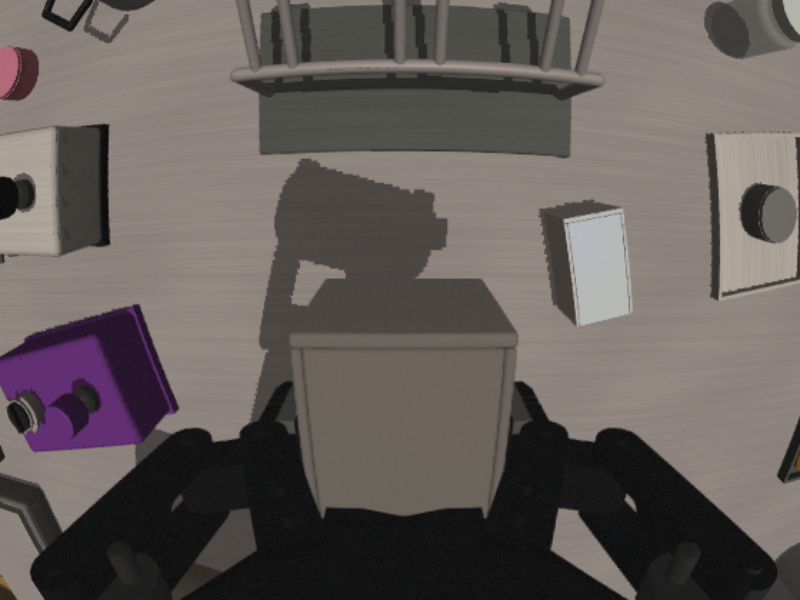

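Call:
move_arm(targets=[0, 0, 0, 0, 0, 0.1745, 0, 0, 0, 0, 0, 0.1745, 0, 0, 0, 0, 0, 0.1745, 0, 0, 0, 0, 0, 0.1745, 0, 0, 0, 0, 0, 0])

```text
time_s: 36.2
position: [0.4423, -0.0033, 0.2668]
tool_rot: [[-0.769, 0.64, 0.001], [-0.0, 0.002, -1.0], [-0.64, -0.769, -0.001]]
ft_force: [0.7, 0.1, -1.5]
grip_width: 0.0535
```

Run:
```python
from h import *
s,im=snap("t");print(s["time_s"],np.round(s["position"],4),np.round(s["tool_rot"],3).tolist(),np.round(s["ft_force"],1),np.round(s["q"],1))
X=wcloud(im,s)[im["z_map"]>0]
T=(X-s["position"])@np.array(s["tool_rot"])*1000
# beaker points near in tool frame
q=T[(abs(T[:,2])<27)&(T[:,1]<0)&(T[:,1]>-50)&(abs(T[:,0])<80)]
print(len(q),np.percentile(q[:,0],[0,1,50,99]).round(1),np.percentile(q[:,1],[1,50,99]).round(1),np.percentile(q[:,2],[1,50,99]).round(1))
c=T[(abs(T[:,2])<20)&(T[:,1]<30)&(T[:,1]>-20)&(T[:,0]<-20)&(T[:,0]>-60)];print("closed face x",len(c),np.percentile(c[:,0],[5,50,95]).round(1))
u=T[(abs(T[:,2])<20)&(T[:,0]>-30)&(T[:,0]<0)&(T[:,1]>-60)&(T[:,1]<0)];print("upper face y",len(u),np.percentile(u[:,1],[5,50,95]).round(1))
```

```text
36.2 [ 0.4423 -0.0033  0.2668] [[-0.769, 0.64, 0.001], [-0.0, 0.002, -1.0], [-0.64, -0.769, -0.001]] [ 0.7  0.1 -1.5] [-25.3  -4.7 112.8  26.5  38.1  48.6]
22090 [-34.9 -34.6 -17.5  18.3] [-36.9 -35.4  -2.9] [-26.4  -0.4  25.6]
closed face x 2270 [-34.6 -34.3 -34. ]
upper face y 8481 [-36.5 -35.6 -34.6]
```

Call:
move_arm(targets=[-36, 30, -14.5, 0, 0, 0, -36, 30, -14.5, 0, 0, 0, -36, 30, -14.5, 0, 0, 0, -36, 30, -14.5, 0, 0, 0, -36, 30, -14.5, 0, 0, 0])

```text
time_s: 36.88
position: [0.6812, 0.0702, 0.269]
tool_rot: [[-0.767, 0.641, 0.001], [-0.002, -0.0, -1.0], [-0.641, -0.767, 0.002]]
ft_force: [0.0, -0.2, -0.6]
grip_width: 0.0537
```

Call:
move_arm(targets=[-36, 30, -14.5, 0, 0, 0, 0, 0, 0, 0, 0, 0, 0, 0, 0, 0, 0, 0, 0, 0, 0, 0, 0, 0, 0, 0, 0, 0, 0, 0])

```text
time_s: 37.5
position: [0.7248, 0.0836, 0.2697]
tool_rot: [[-0.766, 0.643, 0.001], [-0.001, 0.001, -1.0], [-0.643, -0.766, 0.0]]
ft_force: [-0.4, -0.4, -0.9]
grip_width: 0.0534
```

```bash
cat >> h.py <<'E'
def goto(s,p):
    d=np.array(s["tool_rot"]).T@(np.array(p)-s["position"])*1000
    print("to",np.round(p,4),"tool shift mm",d.round(1))
E
python3 - <<'E'
from h import *
s,im=snap("u");print(s["time_s"],np.round(s["position"],4),np.round(s["tool_rot"],3).tolist(),np.round(s["ft_force"],1),np.round(s["q"],1))
goto(s,(.7248,.0838,.1858)); goto(s,(.6559,.0838,.1123))
g=get_image("scene");cv2.imwrite("pics/sc_u.png",cv2.resize(g["pixels"][:,:,::-1],(800,600)))
E
```

```text
37.5 [0.7248 0.0836 0.2697] [[-0.766, 0.643, 0.001], [-0.001, 0.001, -1.0], [-0.643, -0.766, 0.0]] [-0.4 -0.4 -0.9] [-3.5 25.1 73.8  3.4 41.2 84.7]
to [0.7248 0.0838 0.1858] tool shift mm [54.  64.3 -0.2]
to [0.6559 0.0838 0.1123] tool shift mm [154.   76.3  -0.4]
```

View pics/w_u.png

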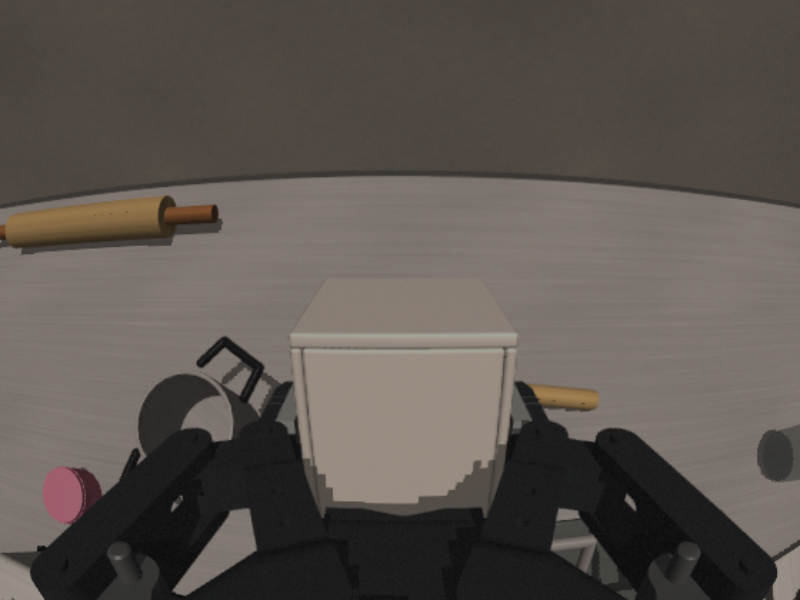

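View pics/sc_u.png

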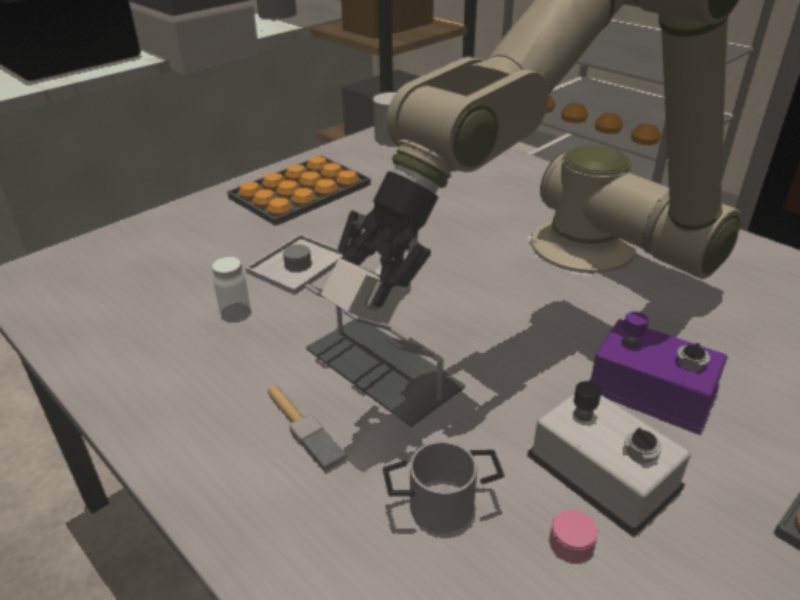

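Call:
move_arm(targets=[10, 12, 0, 0, 0, 0, 16, 19, 0, 0, 0, 0, 16, 19, 0, 0, 0, 0, 12, 14.3, 0, 0, 0, 0, 0, 0, 0, 0, 0, 0])

```text
time_s: 38.22
position: [0.7246, 0.0837, 0.1838]
tool_rot: [[-0.768, 0.64, 0.002], [-0.001, 0.001, -1.0], [-0.64, -0.768, -0.0]]
ft_force: [0.3, -0.2, -1.1]
grip_width: 0.0535
```

Run:
```python
from h import *
s,im=snap("v");print(s["time_s"],np.round(s["position"],4),np.round(s["tool_rot"],3).tolist(),np.round(s["ft_force"],1),np.round(s["q"],1))
goto(s,(.7248,.0838,.1858)); goto(s,(.6559,.0838,.1123))
g=get_image("scene");cv2.imwrite("pics/sc_v.png",cv2.resize(g["pixels"][120:340,180:460,::-1],(800,628))[:600])
g=get_image("top");cv2.imwrite("pics/tp_v.png",cv2.resize(g["pixels"][100:310,140:420,::-1],(800,600)))
```

```text
38.225 [0.7246 0.0837 0.1838] [[-0.768, 0.64, 0.002], [-0.001, 0.001, -1.0], [-0.64, -0.768, -0.0]] [ 0.3 -0.2 -1.1] [-3.5 29.8 80.9  4.6 29.6 83.2]
to [0.7248 0.0838 0.1858] tool shift mm [-1.5 -1.4 -0.1]
to [0.6559 0.0838 0.1123] tool shift mm [98.5 10.9 -0.2]
```

View pics/sc_v.png

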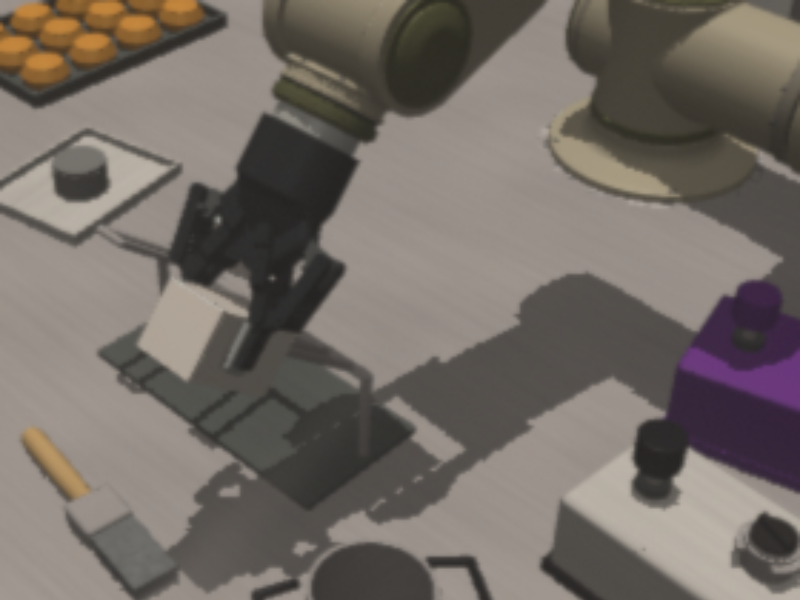

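View pics/tp_v.png

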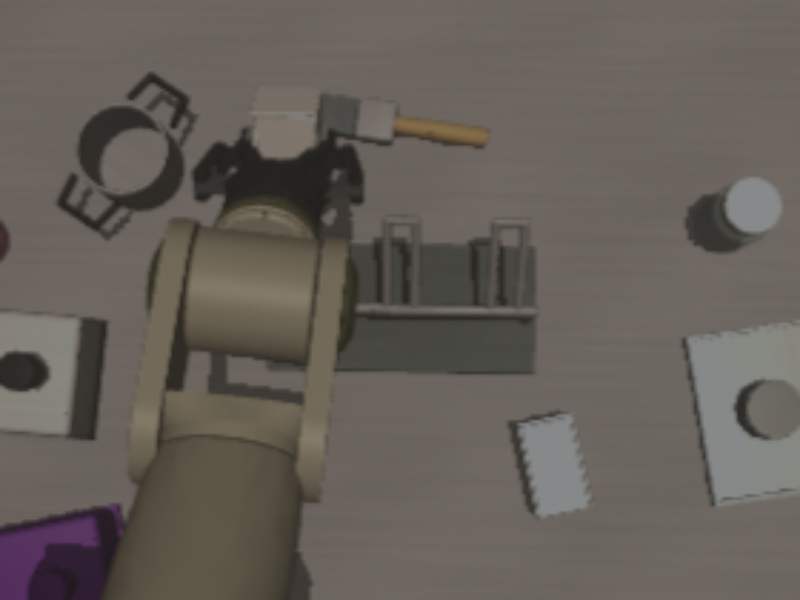

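Call:
move_arm(targets=[8, 0, 0, 0, 0, 0, 10, 0, 0, 0, 0, 0, 10, 0, 0, 0, 0, 0, 10, 0, 0, 0, 0, 0, 4, 0, 0, 0, 0, 0])

```text
time_s: 39.0
position: [0.6923, 0.0839, 0.1575]
tool_rot: [[-0.767, 0.642, 0.002], [-0.001, 0.001, -1.0], [-0.642, -0.767, -0.0]]
ft_force: [0.9, 0.1, -1.1]
grip_width: 0.0534
```

Call:
move_arm(targets=[8, 0, 0, 0, 0, 0, 10, 0, 0, 0, 0, 0, 10, 0, 0, 0, 0, 0, 10, 0, 0, 0, 0, 0, 4, 0, 0, 0, 0, 0])

```text
time_s: 39.62
position: [0.6602, 0.0838, 0.1306]
tool_rot: [[-0.767, 0.642, 0.002], [-0.001, 0.001, -1.0], [-0.642, -0.767, -0.0]]
ft_force: [-0.5, -0.6, -1.6]
grip_width: 0.0537
```

Run:
```python
from h import *
s=env.observe();print(s["time_s"],np.round(s["position"],4),np.round(s["tool_rot"],3).tolist(),np.round(s["ft_force"],1),np.round(s["q"],1))
goto(s,(.6559,.0838,.1123))
g=get_image("scene");cv2.imwrite("pics/sc_w.png",cv2.resize(g["pixels"][120:330,180:460,::-1],(800,600)))
```

```text
39.625 [0.6602 0.0838 0.1306] [[-0.767, 0.642, 0.002], [-0.001, 0.001, -1.0], [-0.642, -0.767, -0.0]] [-0.5 -0.6 -1.6] [-3.9 28.6 94.9  9.  16.8 78.3]
to [0.6559 0.0838 0.1123] tool shift mm [15.  11.3 -0.1]
```

View pics/sc_w.png

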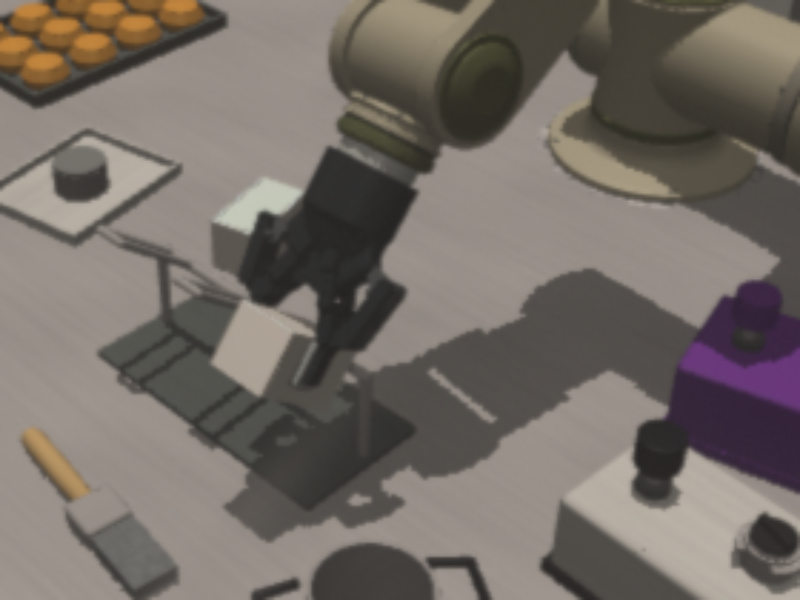

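Call:
move_arm(targets=[4, 0, 0, 0, 0, 0, 4, 0, 0, 0, 0, 0, 3, 0, 0, 0, 0, 0, 0, 0, 0, 0, 0, 0, 0, 0, 0, 0, 0, 0])

```text
time_s: 40.3
position: [0.6525, 0.0837, 0.1242]
tool_rot: [[-0.766, 0.643, 0.002], [-0.001, 0.001, -1.0], [-0.643, -0.766, 0.0]]
ft_force: [0.1, 0.7, -1.2]
grip_width: 0.0539
```

Call:
move_arm(targets=[1, 0, 0, 0, 0, 0, 1, 0, 0, 0, 0, 0, 1, 0, 0, 0, 0, 0, 0, 0, 0, 0, 0, 0, 0, 0, 0, 0, 0, 0])

```text
time_s: 40.92
position: [0.6501, 0.0837, 0.1222]
tool_rot: [[-0.766, 0.643, 0.002], [-0.001, 0.001, -1.0], [-0.643, -0.766, 0.0]]
ft_force: [-0.7, 0.3, -2.0]
grip_width: 0.0535
```

Run:
```python
from h import *
s=env.observe();print(s["time_s"],np.round(s["position"],4),np.round(s["tool_rot"],3).tolist(),np.round(s["ft_force"],1),np.round(s["q"],1))
goto(s,(.6559,.0838,.1123))
```

```text
40.925 [0.6501 0.0837 0.1222] [[-0.766, 0.643, 0.002], [-0.001, 0.001, -1.0], [-0.643, -0.766, 0.0]] [-0.7  0.3 -2. ] [-4.  28.7 97.  10.5 14.7 76.7]
to [0.6559 0.0838 0.1123] tool shift mm [ 2.  11.3 -0.1]
```

Call:
move_arm(targets=[1, 0, 0, 0, 0, 0, 1, 0, 0, 0, 0, 0, 0, 0, 0, 0, 0, 0, 0, 0, 0, 0, 0, 0, 0, 0, 0, 0, 0, 0])

```text
time_s: 41.55
position: [0.6486, 0.0837, 0.1209]
tool_rot: [[-0.766, 0.643, 0.002], [-0.001, 0.001, -1.0], [-0.643, -0.766, 0.0]]
ft_force: [0.6, -0.8, -0.9]
grip_width: 0.0535
```

Call:
move_arm(targets=[0.7, 0, 0, 0, 0, 0, 0.7, 0, 0, 0, 0, 0, 0, 0, 0, 0, 0, 0, 0, 0, 0, 0, 0, 0, 0, 0, 0, 0, 0, 0])

```text
time_s: 42.18
position: [0.6476, 0.0837, 0.1202]
tool_rot: [[-0.766, 0.643, 0.002], [-0.001, 0.001, -1.0], [-0.643, -0.766, 0.0]]
ft_force: [1.5, 0.8, 0.2]
grip_width: 0.0538
```

Call:
move_arm(targets=[0.8, 0, 0, 0, 0, 0, 0, 0, 0, 0, 0, 0, 0, 0, 0, 0, 0, 0, 0, 0, 0, 0, 0, 0, 0, 0, 0, 0, 0, 0])

```text
time_s: 42.8
position: [0.6476, 0.0837, 0.1202]
tool_rot: [[-0.765, 0.644, 0.002], [-0.001, 0.001, -1.0], [-0.644, -0.765, 0.0]]
ft_force: [4.9, 1.0, -0.1]
grip_width: 0.0536
```

Call:
move_arm(targets=[-0.8, 3, 0, 0, 0, 0, 0, 3, 0, 0, 0, 0, 0, 2, 0, 0, 0, 0, 0, 0, 0, 0, 0, 0, 0, 0, 0, 0, 0, 0])

```text
time_s: 43.42
position: [0.6528, 0.0837, 0.1139]
tool_rot: [[-0.766, 0.643, 0.002], [-0.001, 0.001, -1.0], [-0.643, -0.766, 0.0]]
ft_force: [5.4, 0.1, 0.2]
grip_width: 0.0537
```

Call:
move_arm(targets=[0, 1, 0, 0, 0, 0, 0, 1, 0, 0, 0, 0, 0, 0, 0, 0, 0, 0, 0, 0, 0, 0, 0, 0, 0, 0, 0, 0, 0, 0])

```text
time_s: 44.05
position: [0.654, 0.0837, 0.1124]
tool_rot: [[-0.766, 0.643, 0.002], [-0.001, 0.001, -1.0], [-0.643, -0.766, 0.0]]
ft_force: [2.4, -0.2, 3.1]
grip_width: 0.0535
```

Run:
```python
from h import *
s=env.observe();print(s["time_s"],np.round(s["position"],4),np.round(s["tool_rot"],3).tolist(),np.round(s["ft_force"],1),np.round(s["q"],1))
goto(s,(.6559,.0838,.1123))
```

```text
44.05 [0.654  0.0837 0.1124] [[-0.766, 0.643, 0.002], [-0.001, 0.001, -1.0], [-0.643, -0.766, 0.0]] [ 2.4 -0.2  3.1] [-4.  29.8 96.9 11.3 13.6 75.9]
to [0.6559 0.0838 0.1123] tool shift mm [-1.4  1.3 -0.1]
```

Call:
move_arm(targets=[-0.3, 0.8, 0, 0, 0, 0, 0, 0.7, 0, 0, 0, 0, 0, 0, 0, 0, 0, 0, 0, 0, 0, 0, 0, 0, 0, 0, 0, 0, 0, 0])

```text
time_s: 44.68
position: [0.655, 0.0837, 0.1112]
tool_rot: [[-0.766, 0.642, 0.002], [-0.001, 0.001, -1.0], [-0.642, -0.766, -0.0]]
ft_force: [2.4, 0.4, 1.6]
grip_width: 0.0533
```

Run:
```python
from h import *
s,im=snap("x");print(s["time_s"],np.round(s["position"],4),np.round(s["ft_force"],1),np.round(s["q"],1))
goto(s,(.6559,.0838,.1123))
g=get_image("scene");cv2.imwrite("pics/sc_x.png",cv2.resize(g["pixels"][120:330,180:460,::-1],(800,600)))
```

```text
44.675 [0.655  0.0837 0.1112] [2.4 0.4 1.6] [-4.  30.  96.8 11.3 13.5 75.9]
to [0.6559 0.0838 0.1123] tool shift mm [-1.3 -0.3 -0.1]
```

View pics/sc_x.png

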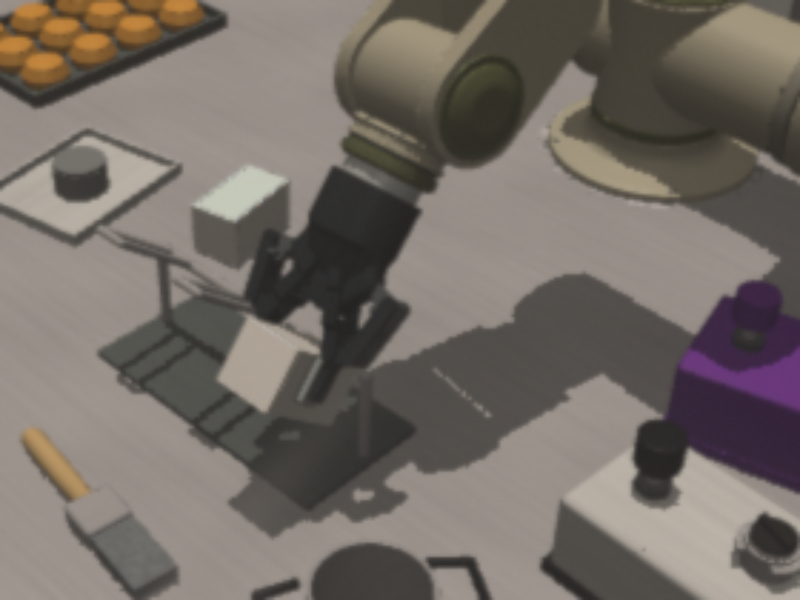

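View pics/w_x.png

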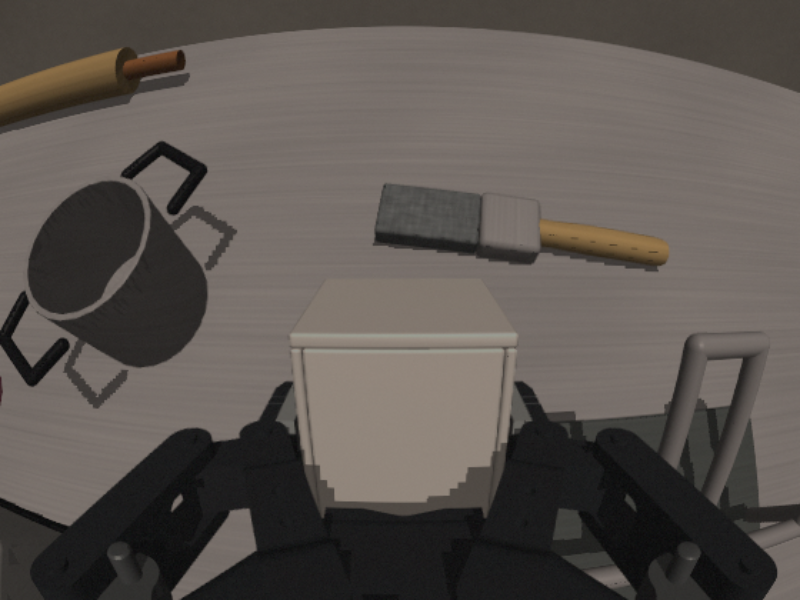

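Call:
move_arm(targets=[0, 0.8, 0, 0, 0, 0, 0, 0.7, 0, 0, 0, 0, 0, 0, 0, 0, 0, 0, 0, 0, 0, 0, 0, 0, 0, 0, 0, 0, 0, 0])

```text
time_s: 45.4
position: [0.6554, 0.0837, 0.1109]
tool_rot: [[-0.766, 0.643, 0.002], [-0.001, 0.001, -1.0], [-0.643, -0.766, 0.0]]
ft_force: [-7.8, -0.7, 11.1]
grip_width: 0.0537
```

Call:
move_arm(targets=[0, 0.8, 0, 0, 0, 0, 0, 0.4, 0, 0, 0, 0, 0, 0, 0, 0, 0, 0, 0, 0, 0, 0, 0, 0, 0, 0, 0, 0, 0, 0])

```text
time_s: 46.02
position: [0.6554, 0.0838, 0.1109]
tool_rot: [[-0.766, 0.643, 0.002], [-0.002, 0.001, -1.0], [-0.643, -0.766, 0.0]]
ft_force: [-20.6, -2.6, 22.6]
grip_width: 0.054
```

Call:
move_arm(targets=[0, -1.6, 0, 0, 0, 0, 1, 0, 0, 0, 0, 0, 0.5, 0, 0, 0, 0, 0, 0, 0, 0, 0, 0, 0, 0, 0, 0, 0, 0, 0])

```text
time_s: 46.65
position: [0.6554, 0.0837, 0.111]
tool_rot: [[-0.764, 0.645, 0.002], [-0.002, 0.001, -1.0], [-0.645, -0.764, 0.0]]
ft_force: [-1.8, 0.5, 10.5]
grip_width: 0.0536
```

Call:
move_arm(targets=[-1, 0, 0, 0, 0, 0, 0, 0, 0, 0, 0, 0, 0, 0, 0, 0, 0, 0, 0, 0, 0, 0, 0, 0, 0, 0, 0, 0, 0, 0], hand=1)

```text
time_s: 47.28
position: [0.6554, 0.0837, 0.1101]
tool_rot: [[-0.766, 0.642, 0.002], [-0.001, 0.001, -1.0], [-0.642, -0.766, 0.0]]
ft_force: [-0.8, -0.3, -0.2]
grip_width: 0.0856
```

Run:
```python
from h import *
s,im=snap("y");print(s["time_s"],np.round(s["position"],4),np.round(s["ft_force"],1),np.round(s["q"],1))
X=wcloud(im,s)[im["z_map"]>0]
T=(X-s["position"])@np.array(s["tool_rot"])*1000
c=T[(abs(T[:,2])<20)&(T[:,1]<30)&(T[:,1]>-20)&(T[:,0]<-20)&(T[:,0]>-60)];print("closed face x",len(c),np.percentile(c[:,0],[5,50,95]).round(1))
u=T[(abs(T[:,2])<20)&(T[:,0]>-30)&(T[:,0]<0)&(T[:,1]>-60)&(T[:,1]<0)];print("upper face y",len(u),np.percentile(u[:,1],[5,50,95]).round(1))
g=get_image("scene");cv2.imwrite("pics/sc_y.png",cv2.resize(g["pixels"][120:330,180:460,::-1],(800,600)))
```

```text
47.275 [0.6554 0.0837 0.1101] [-0.8 -0.3 -0.2] [-4.  30.1 96.8 11.4 13.4 75.8]
closed face x 2244 [-35.1 -34.9 -34.6]
upper face y 8467 [-37.1 -36.3 -35.4]
```

View pics/w_y.png

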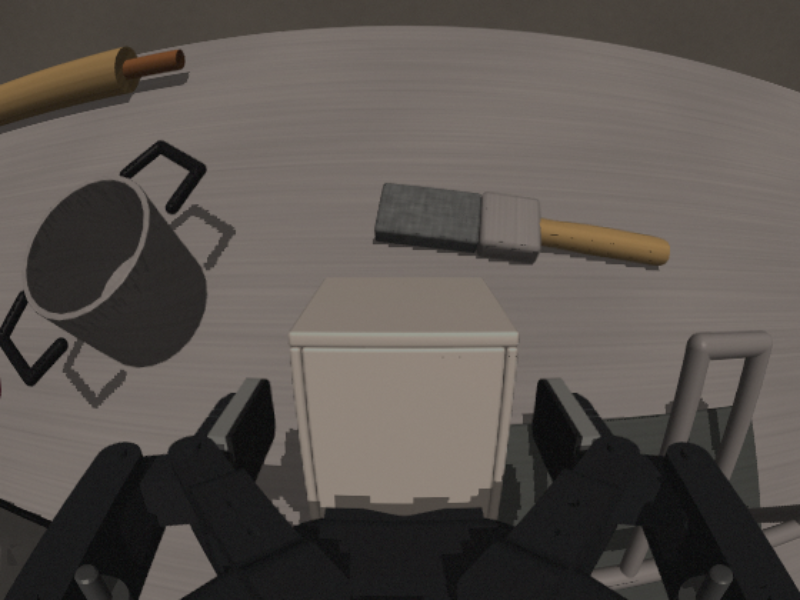

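Call:
move_arm(targets=[0, -10, 0, 0, 0, 0, 0, -20, 0, 0, 0, 0, 0, -30, 0, 0, 0, 0, 0, -35, 0, 0, 0, 0, 0, -35, 0, 0, 0, 0])

```text
time_s: 48.0
position: [0.5707, 0.0836, 0.211]
tool_rot: [[-0.766, 0.643, 0.002], [-0.001, 0.001, -1.0], [-0.643, -0.766, 0.0]]
ft_force: [0.7, -1.1, -0.1]
grip_width: 0.0855
```

Run:
```python
from h import *
s,im=snap("z",False);print(s["time_s"],np.round(s["position"],4),np.round(s["ft_force"],1),np.round(s["q"],1))
X=wcloud(im,s)[im["z_map"]>0]
q=X[(abs(X[:,1]-.084)<.02)&(X[:,0]>.55)&(X[:,0]<.78)&(X[:,2]>.06)&(X[:,2]<.25)]
A=np.array([.766,0,.6428]);n=np.array([-.6428,0,.766])
e=q@A;w=q@n
print("along",np.percentile(e,[.5,5,50,95,99.5]).round(4),"upper n",np.percentile(w,[50,95]).round(4))
yy=X[(X[:,0]>.6)&(X[:,0]<.78)&(X[:,2]>.09)&(X[:,2]<.25)&(abs(X[:,1]-.084)<.06)];print("y",np.percentile(yy[:,1],[1,99]))
for nme in ("scene","top"):
    im=get_image(nme);np.savez(f"{nme}2.npz",**im);cv2.imwrite(f"pics/{nme}2.png",cv2.resize(im["pixels"][:,:,::-1],(800,600)))
    P=cloud(im);m=((P[...,2]>.03)&(P[...,0]>.3)&(P[...,0]<.56)&(P[...,1]<.1)&(P[...,1]>-.33)&(im["z_map"]>0)&(P[...,2]<.07)).astype(np.uint8)
    k,l,st,ce=cv2.connectedComponentsWithStats(m)
    for i in range(1,k):
        if st[i,4]<40: continue
        q=P[l==i];zt=np.percentile(q[:,2],98);t=q[q[:,2]>zt-.006]
        print(nme,st[i,:5],"ztop",zt.round(4),[np.round(a,1).tolist() for a in rect(t)])
```

```text
48.0 [0.5707 0.0836 0.211 ] [ 0.7 -1.1 -0.1] [ -4.8  14.4 102.    7.8  23.9  79.1]
along [0.5018 0.5082 0.5655 0.6079 0.6082] upper n [-0.3008 -0.2997]
y [0.0581149  0.11066026]
scene [247 178  34  27 560] ztop 0.0557 [[439.0, -194.0], [95.1, 59.4], 12.8]
top [332 246  26  36 699] ztop 0.058 [[440.4, -196.2], [91.3, 54.0], 9.8]
```

View pics/scene2.png

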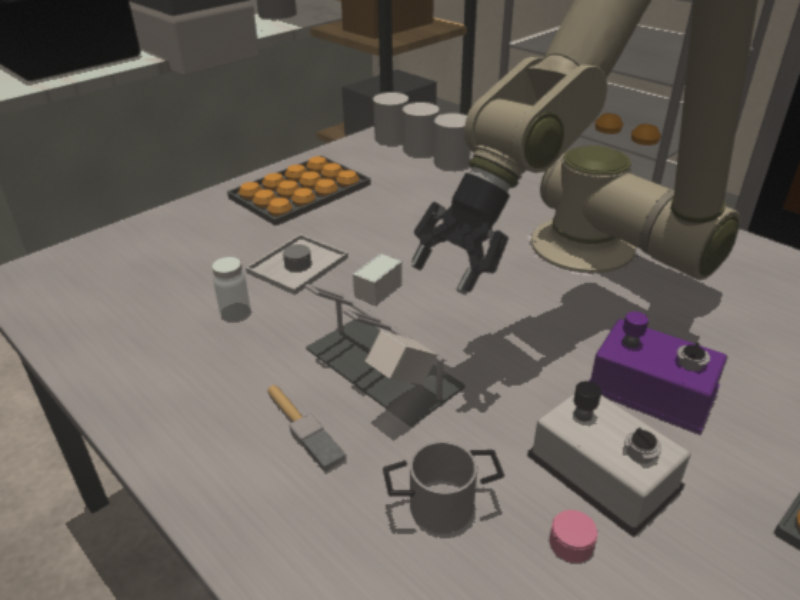

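View pics/top2.png

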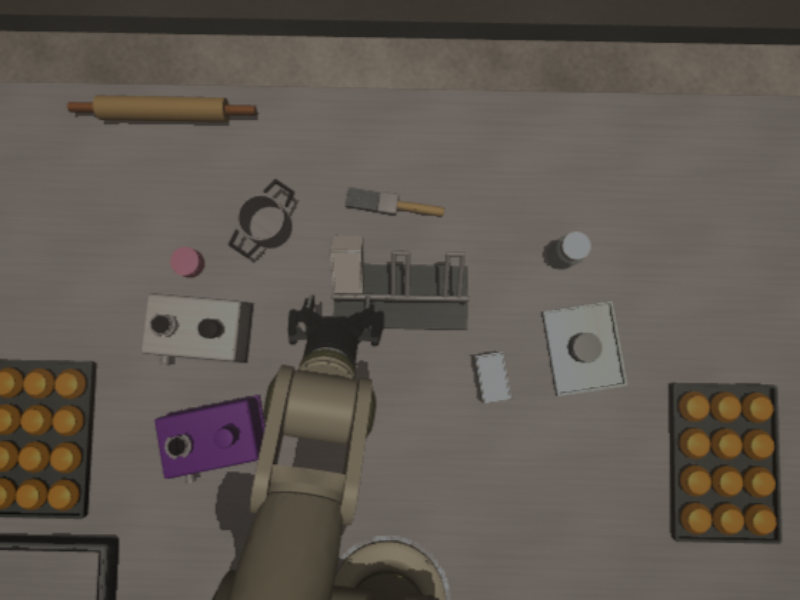

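Call:
move_arm(targets=[0, -20, 0, 0, 0, 0, 0, -20, 0, 0, 0, -0.1745, 0, -20, 0, 0, 0, -0.1745, 0, -20, 0, 0, 0, -0.1745, 0, 0, 0, 0, 0, -0.1745])

```text
time_s: 48.78
position: [0.5318, 0.0839, 0.2736]
tool_rot: [[-1.0, 0.029, 0.004], [-0.004, 0.001, -1.0], [-0.029, -1.0, -0.001]]
ft_force: [0.3, -0.6, 0.1]
grip_width: 0.0857
```

Call:
move_arm(targets=[0, 0, 50, 0, 0.05, 0, 0, 0, 55, 0, 0.05, 0, 0, 0, 55, 0, 0, 0, 0, 0, 55, 0, 0, 0, 0, 0, 45, 0, 0, 0])

```text
time_s: 49.4
position: [0.5141, -0.1776, 0.2701]
tool_rot: [[-0.995, 0.03, -0.097], [0.097, 0.002, -0.995], [-0.03, -1.0, -0.005]]
ft_force: [0.5, -1.0, -0.4]
grip_width: 0.0854
```

Run:
```python
from h import *
s,im=snap("A");print(s["time_s"],np.round(s["position"],4),np.round(s["tool_rot"],3).tolist(),np.round(s["q"],1),np.round(s["qvel"],1))
meas(s,im,dict(bB=(.36,.55,-.27,-.1,.045,.06)))
```

```text
49.4 [ 0.5141 -0.1776  0.2701] [[-0.995, 0.03, -0.097], [0.097, 0.002, -0.995], [-0.03, -1.0, -0.005]] [-32.   19.3  73.    1.   86.2  63.5] [-35.8   7.5 -10.9   1.1   4.1 -35.6]
bB 3336 z 0.0526 [ 437.6 -194.2] [92.3 54.2] 10.3
```

View pics/w_A.png

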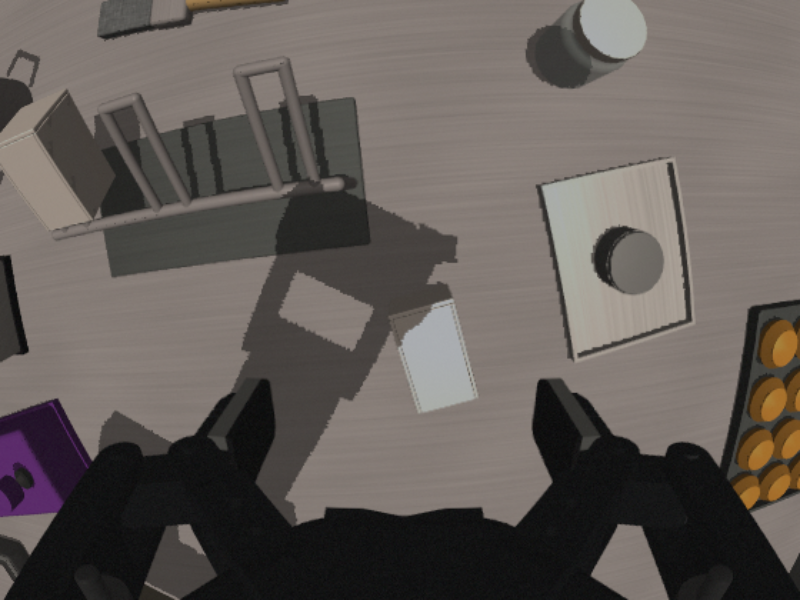

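Call:
move_arm(targets=[33, 0, 0, 0, 0, 0, 32, 0, 0, 0, 0, 0, 0, 0, 0, 0, -0.139, 0, 0, 0, 0, 0, -0.139, 0, 0, 0, 0, 0, 0, 0])

```text
time_s: 50.08
position: [0.4497, -0.1691, 0.2686]
tool_rot: [[-0.983, 0.031, 0.18], [-0.18, 0.002, -0.984], [-0.03, -1.0, 0.003]]
ft_force: [0.4, 0.3, 0.3]
grip_width: 0.0857
```

Call:
move_arm(targets=[0, 0, 0, 0, 0, 0, 0, 0, 0, 0, 0, 0, 0, 0, 0, 0, 0, 0, 0, 0, 0, 0, 0, 0, 0, 0, 0, 0, 0, 0])

```text
time_s: 50.7
position: [0.4494, -0.169, 0.2695]
tool_rot: [[-0.983, 0.032, 0.181], [-0.181, 0.002, -0.984], [-0.031, -1.0, 0.004]]
ft_force: [0.5, -0.4, 0.2]
grip_width: 0.0855
```

Run:
```python
from h import *
s,im=snap("B",False);print(s["time_s"],np.round(s["position"],4),np.round(s["tool_rot"],4).tolist(),np.round(s["q"],1),np.round(s["qvel"],1))
meas(s,im,dict(bB=(.36,.55,-.27,-.1,.045,.06)))
goto(s,(.4474,-.1924,.0185))
```

```text
50.7 [ 0.4494 -0.169   0.2695] [[-0.983, 0.0316, 0.1806], [-0.1807, 0.0016, -0.9835], [-0.0313, -0.9995, 0.0042]] [-35.4  12.7  82.6   1.1  83.3  44.1] [ 0. -0. -0. -0.  0.  0.]
bB 3815 z 0.0526 [ 437.6 -194.3] [92.9 52.9] 10.3
to [ 0.4474 -0.1924  0.0185] tool shift mm [ 14.  250.8  21.6]
```

Call:
move_arm(targets=[0, 0, 0, 0, 0, -0.0315, 6.2, 31, 22.7, 0, 0, 0, 0, 60, 0, 0, 0, 0, 0, 60, 0, 0, 0, 0, 0, 60, 0, 0, 0, 0])

```text
time_s: 51.38
position: [0.4477, -0.1934, 0.057]
tool_rot: [[-0.983, 0.0, 0.181], [-0.181, -0.005, -0.983], [0.0, -1.0, 0.005]]
ft_force: [1.8, -1.2, -1.6]
grip_width: 0.0849
```

Call:
move_arm(targets=[0, 25, 0, 0, 0, 0, 0, 10, 0, 0, 0, 0, 0, 0, 0, 0, 0, 0, 0, 0, 0, 0, 0, 0, 0, 0, 0, 0, 0, 0])

```text
time_s: 52.0
position: [0.4479, -0.1938, 0.0246]
tool_rot: [[-0.984, 0.002, 0.181], [-0.181, -0.005, -0.984], [-0.001, -1.0, 0.006]]
ft_force: [0.4, -0.0, 0.1]
grip_width: 0.0858
```

Run:
```python
from h import *
s,im=snap("C");print(s["time_s"],np.round(s["position"],4),np.round(s["tool_rot"],4).tolist(),np.round(s["ft_force"],1))
goto(s,(.4474,-.1924,.0185))
```

```text
52.0 [ 0.4479 -0.1938  0.0246] [[-0.9835, 0.002, 0.1808], [-0.1808, -0.0053, -0.9835], [-0.001, -1.0, 0.0056]] [ 0.4 -0.   0.1]
to [ 0.4474 -0.1924  0.0185] tool shift mm [ 0.3  6.  -1.5]
```

View pics/w_C.png

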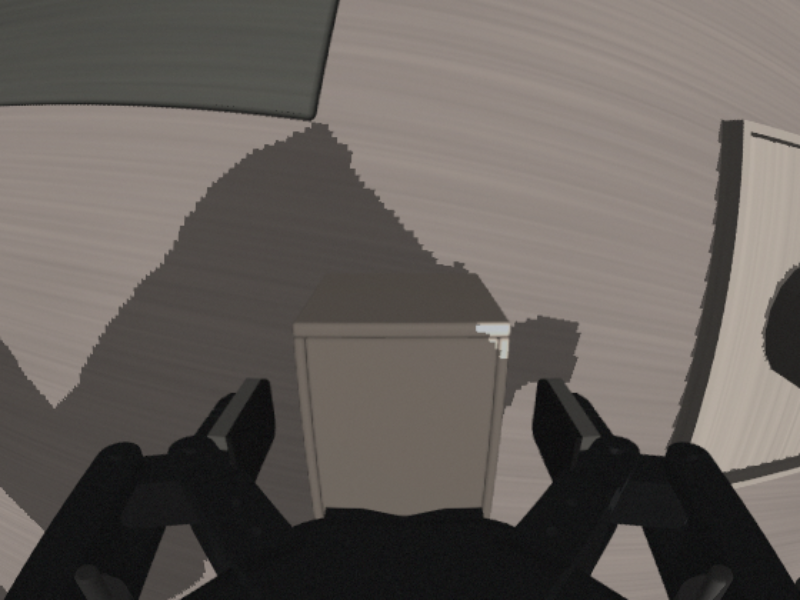

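Call:
move_arm(targets=[0.3, 6, -1.5, -0.0055, 0, 0, 0, 0, 0, 0, 0, 0, 0, 0, 0, 0, 0, 0, 0, 0, 0, 0, 0, 0, 0, 0, 0, 0, 0, 0])

```text
time_s: 52.68
position: [0.447, -0.1921, 0.0176]
tool_rot: [[-0.984, -0.0, 0.181], [-0.181, 0.001, -0.984], [0.0, -1.0, -0.001]]
ft_force: [-0.4, -0.8, 0.7]
grip_width: 0.0855
```

Call:
move_arm(targets=[0, 0, 0, 0, 0, 0, 0, 0, 0, 0, 0, 0, 0, 0, 0, 0, 0, 0, 0, 0, 0, 0, 0, 0, 0, 0, 0, 0, 0, 0], hand=-1, squeeze=40)

```text
time_s: 53.3
position: [0.4471, -0.1922, 0.0178]
tool_rot: [[-0.984, -0.0, 0.181], [-0.181, 0.001, -0.984], [-0.0, -1.0, -0.001]]
ft_force: [-0.4, -0.1, 5.0]
grip_width: 0.0535
```

Call:
move_arm(targets=[0, -15, 0, 0, 0, 0, 0, -45, 0, 0, 0, 0, 0, -55, 0, 0, 0, 0, 0, -55, 0, 0, 0, 0, 0, -55, 0, 0, 0, 0])

```text
time_s: 53.92
position: [0.4466, -0.192, 0.2441]
tool_rot: [[-0.984, -0.001, 0.181], [-0.181, 0.002, -0.984], [0.001, -1.0, -0.002]]
ft_force: [1.3, -0.8, -1.1]
grip_width: 0.0535
```

Call:
move_arm(targets=[0, -20, 0, 0, 0.18, 0, 0, -5, 0, 0, 0, 0.1745, 0, 0, 0, 0, 0, 0.1745, 0, 0, 0, 0, 0, 0.1745, 0, 0, 0, 0, 0, 0.1745])

```text
time_s: 54.55
position: [0.4467, -0.1923, 0.2676]
tool_rot: [[-0.763, 0.646, 0.0], [-0.0, 0.0, -1.0], [-0.646, -0.763, -0.0]]
ft_force: [0.9, 0.3, -0.5]
grip_width: 0.0532
```

Call:
move_arm(targets=[0, 0, 0, 0, 0, 0, 0, 0, 0, 0, 0, 0, 0, 0, 0, 0, 0, 0, 0, 0, 0, 0, 0, 0, 0, 0, 0, 0, 0, 0])

```text
time_s: 55.18
position: [0.4473, -0.1923, 0.2676]
tool_rot: [[-0.767, 0.642, 0.002], [-0.001, 0.002, -1.0], [-0.642, -0.767, -0.001]]
ft_force: [0.3, 0.2, -1.9]
grip_width: 0.0538
```

```bash
cat >> h.py <<'E'
def held(s,im):
    X=wcloud(im,s)[im["z_map"]>0]
    T=(X-s["position"])@np.array(s["tool_rot"])*1000
    c=T[(abs(T[:,2])<20)&(T[:,1]<30)&(T[:,1]>-20)&(T[:,0]<-20)&(T[:,0]>-60)];print("closed face x",len(c),np.percentile(c[:,0],[5,50,95]).round(1))
    u=T[(abs(T[:,2])<20)&(T[:,0]>-30)&(T[:,0]<0)&(T[:,1]>-60)&(T[:,1]<0)];print("upper face y",len(u),np.percentile(u[:,1],[5,50,95]).round(1))
    f=np.polyfit(u[:,0],u[:,1],1);print("slope of upper face in tool x",f[0].round(4))
    return np.median(c[:,0]),np.median(u[:,1])
E
python3 - <<'E'
from h import *
s,im=snap("D");print(s["time_s"],np.round(s["position"],4),np.round(s["tool_rot"],4).tolist(),np.round(s["ft_force"],1),np.round(s["q"],1))
cx,uy=held(s,im)
ax=np.array([.766,0,.6428]);n=np.array([-.6428,0,.766])
C=np.array([.6412-.0006,-.1095,.1117-.0005])
home=C+ax*(46+cx)/1000-n*(-1)*0+ (uy+27)/1000*n
print("home",home); goto(s,home+.1*ax+.012*n); goto(s,home+.1*ax+.08*n)
E
```

```text
55.175 [ 0.4473 -0.1923  0.2676] [[-0.7667, 0.642, 0.0023], [-0.001, 0.0024, -1.0], [-0.642, -0.7667, -0.0012]] [ 0.3  0.2 -1.9] [-53.8   2.6 105.6  40.4  53.2  16.6]
closed face x 2234 [-35.6 -35.3 -35.1]
upper face y 8506 [-37.1 -36.2 -35.3]
slope of upper face in tool x 0.0014
home [ 0.65468132 -0.1095      0.11099368]
to [ 0.7236 -0.1095  0.1845] tool shift mm [-158.5  241.4  -82.1]
to [ 0.6799 -0.1095  0.2366] tool shift mm [-158.4  173.4  -82.2]
```

Call:
move_arm(targets=[-31.7, 34.7, -16.4, 0, 0, 0, -31.7, 34.7, -16.4, 0, 0, 0, -31.7, 34.7, -16.4, 0, 0, 0, -31.7, 34.7, -16.4, 0, 0, 0, -31.7, 34.7, -16.4, 0, 0, 0])

```text
time_s: 55.85
position: [0.6815, -0.109, 0.2361]
tool_rot: [[-0.767, 0.642, 0.002], [-0.001, 0.002, -1.0], [-0.642, -0.767, -0.001]]
ft_force: [0.2, -0.5, -1.5]
grip_width: 0.0537
```

Call:
move_arm(targets=[0, 15, 0, 0, 0, 0, 0, 20, 0, 0, 0, 0, 0, 20, 0, 0, 0, 0, 0, 13, 0, 0, 0, 0, 0, 0, 0, 0, 0, 0])

```text
time_s: 56.48
position: [0.7235, -0.1101, 0.1833]
tool_rot: [[-0.767, 0.641, 0.001], [0.0, 0.002, -1.0], [-0.641, -0.767, -0.002]]
ft_force: [0.0, -0.2, -1.5]
grip_width: 0.0535
```

Run:
```python
from h import *
s,im=snap("E");print(s["time_s"],np.round(s["position"],4),np.round(s["tool_rot"],4).tolist(),np.round(s["ft_force"],1),np.round(s["q"],1))
held(s,im)
goto(s,(.7236,-.1095,.1845));goto(s,(.6547,-.1095,.111))
g=get_image("top");cv2.imwrite("pics/tp_E.png",cv2.resize(g["pixels"][100:310,140:420,::-1],(800,600)))
```

```text
56.475 [ 0.7235 -0.1101  0.1833] [[-0.7674, 0.6412, 0.0014], [0.0001, 0.0024, -1.0], [-0.6412, -0.7674, -0.0019]] [ 0.  -0.2 -1.5] [-22.9  30.2  80.4  26.2  34.7  50. ]
closed face x 2234 [-35.6 -35.3 -35. ]
upper face y 8453 [-37.  -36.1 -35.3]
slope of upper face in tool x 0.0013
to [ 0.7236 -0.1095  0.1845] tool shift mm [-0.9 -0.9 -0.6]
to [ 0.6547 -0.1095  0.111 ] tool shift mm [99.1 11.3 -0.5]
```

View pics/tp_E.png

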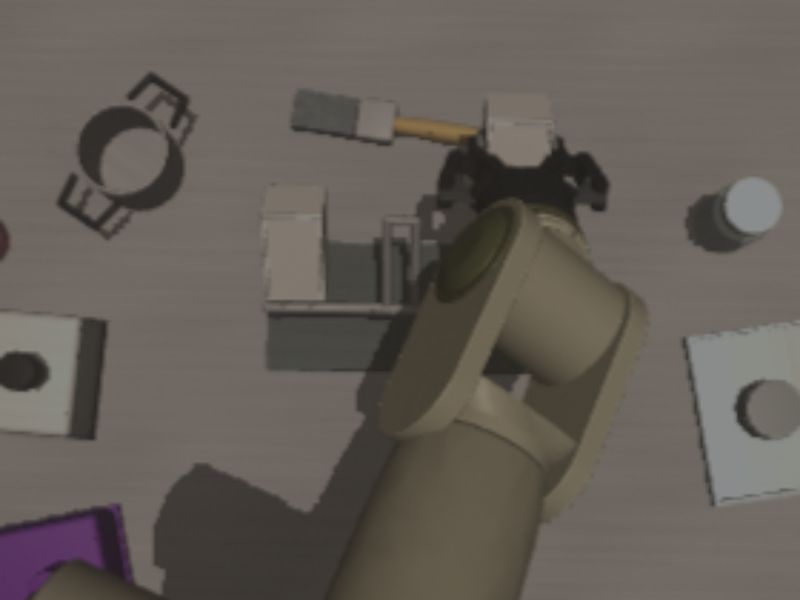

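Call:
move_arm(targets=[8, 0, -1.2, 0, 0, 0, 10, 0, 0, 0, 0, 0, 10, 0, 0, 0, 0, 0, 10, 0, 0, 0, 0, 0, 4, 0, 0, 0, 0, 0])

```text
time_s: 57.2
position: [0.6907, -0.1087, 0.1569]
tool_rot: [[-0.767, 0.642, 0.001], [-0.0, 0.002, -1.0], [-0.642, -0.767, -0.002]]
ft_force: [-0.2, 0.2, -1.0]
grip_width: 0.0536
```

Call:
move_arm(targets=[8, 0, 0, 0, 0, 0, 10, 0, 0, 0, 0, 0, 10, 0, 0, 0, 0, 0, 10, 0, 0, 0, 0, 0, 4, 0, 0, 0, 0, 0])

```text
time_s: 57.82
position: [0.6587, -0.1087, 0.1301]
tool_rot: [[-0.767, 0.642, 0.002], [-0.0, 0.002, -1.0], [-0.642, -0.767, -0.001]]
ft_force: [-0.1, -0.4, -0.3]
grip_width: 0.0536
```

Call:
move_arm(targets=[4, 0, 0, 0, 0, 0, 4, 0, 0, 0, 0, 0, 3, 0, 0, 0, 0, 0, 0, 0, 0, 0, 0, 0, 0, 0, 0, 0, 0, 0])

```text
time_s: 58.45
position: [0.6508, -0.1087, 0.1235]
tool_rot: [[-0.766, 0.643, 0.002], [-0.001, 0.002, -1.0], [-0.643, -0.766, -0.001]]
ft_force: [0.8, 0.6, -1.7]
grip_width: 0.0538
```

Run:
```python
from h import *
s=env.observe();print(s["time_s"],np.round(s["position"],4),np.round(s["tool_rot"],3).tolist(),np.round(s["ft_force"],1),np.round(s["q"],1))
goto(s,(.6547,-.1095,.111))
```

```text
58.45 [ 0.6508 -0.1087  0.1235] [[-0.766, 0.643, 0.002], [-0.001, 0.002, -1.0], [-0.643, -0.766, -0.001]] [ 0.8  0.6 -1.7] [-26.1  29.   96.   43.6  24.3  28.4]
to [ 0.6547 -0.1095  0.111 ] tool shift mm [ 5.1 12.1  0.8]
```

Call:
move_arm(targets=[1.5, 0, 0, 0, 0, 0, 1.5, 0, 0, 0, 0, 0, 1, 0, 0, 0, 0, 0, 0, 0, 0, 0, 0, 0, 0, 0, 0, 0, 0, 0])

```text
time_s: 59.08
position: [0.6477, -0.1087, 0.1209]
tool_rot: [[-0.766, 0.642, 0.002], [-0.0, 0.002, -1.0], [-0.642, -0.766, -0.001]]
ft_force: [-0.7, -0.5, -0.6]
grip_width: 0.0538
```

Call:
move_arm(targets=[0.8, 0, 0, 0, 0, 0, 0.7, 0, 0, 0, 0, 0, 0, 0, 0, 0, 0, 0, 0, 0, 0, 0, 0, 0, 0, 0, 0, 0, 0, 0])

```text
time_s: 59.7
position: [0.6465, -0.1087, 0.1199]
tool_rot: [[-0.766, 0.642, 0.002], [-0.0, 0.002, -1.0], [-0.642, -0.766, -0.001]]
ft_force: [0.3, -0.3, -0.4]
grip_width: 0.0538
```

Call:
move_arm(targets=[0.8, 0, 0, 0, 0, 0, 0.5, 0, 0, 0, 0, 0, 0, 0, 0, 0, 0, 0, 0, 0, 0, 0, 0, 0, 0, 0, 0, 0, 0, 0])

```text
time_s: 60.32
position: [0.6464, -0.1088, 0.1199]
tool_rot: [[-0.765, 0.644, 0.002], [-0.001, 0.002, -1.0], [-0.644, -0.765, -0.001]]
ft_force: [6.8, 2.1, 1.0]
grip_width: 0.0537
```

Call:
move_arm(targets=[0.5, 0, 0, 0, 0, 0, 0, 0, 0, 0, 0, 0, 0, 0, 0, 0, 0, 0, 0, 0, 0, 0, 0, 0, 0, 0, 0, 0, 0, 0])

```text
time_s: 60.95
position: [0.6464, -0.1089, 0.1199]
tool_rot: [[-0.764, 0.645, 0.002], [-0.001, 0.001, -1.0], [-0.645, -0.764, -0.0]]
ft_force: [8.3, 2.4, 0.5]
grip_width: 0.0539
```

Floor is on the loop tip. Ease back slightly and lower onto the loop.

Call:
move_arm(targets=[-1.5, 3, 0, 0, 0, 0, 0, 3, 0, 0, 0, 0, 0, 2, 0, 0, 0, 0, 0, 2, 0, 0, 0, 0, 0, 0, 0, 0, 0, 0])

```text
time_s: 61.58
position: [0.653, -0.1088, 0.1121]
tool_rot: [[-0.766, 0.643, 0.001], [-0.0, 0.002, -1.0], [-0.643, -0.766, -0.001]]
ft_force: [4.6, 0.5, 0.3]
grip_width: 0.0532
```

Call:
move_arm(targets=[0, 1, 0, 0, 0, 0, 0, 0.8, 0, 0, 0, 0, 0, 0, 0, 0, 0, 0, 0, 0, 0, 0, 0, 0, 0, 0, 0, 0, 0, 0])

```text
time_s: 62.2
position: [0.654, -0.1088, 0.1108]
tool_rot: [[-0.766, 0.643, 0.002], [-0.001, 0.002, -1.0], [-0.643, -0.766, -0.001]]
ft_force: [3.6, 0.9, 3.8]
grip_width: 0.0533
```

Call:
move_arm(targets=[0, 0.7, 0, 0, 0, 0, 0, 0, 0, 0, 0, 0, 0, 0, 0, 0, 0, 0, 0, 0, 0, 0, 0, 0, 0, 0, 0, 0, 0, 0])

```text
time_s: 62.82
position: [0.6544, -0.1087, 0.1103]
tool_rot: [[-0.766, 0.643, 0.002], [-0.001, 0.002, -1.0], [-0.643, -0.766, -0.001]]
ft_force: [4.6, -0.0, 6.1]
grip_width: 0.0535
```

Call:
move_arm(targets=[0, 0.6, 0, 0, 0, 0, 0, 0, 0, 0, 0, 0, 0, 0, 0, 0, 0, 0, 0, 0, 0, 0, 0, 0, 0, 0, 0, 0, 0, 0])

```text
time_s: 63.45
position: [0.6548, -0.1088, 0.1098]
tool_rot: [[-0.766, 0.643, 0.002], [-0.0, 0.002, -1.0], [-0.643, -0.766, -0.001]]
ft_force: [3.6, 0.3, 4.8]
grip_width: 0.0538
```

Call:
move_arm(targets=[0, 0, 0, 0, 0, 0, 0, 0, 0, 0, 0, 0, 0, 0, 0, 0, 0, 0, 0, 0, 0, 0, 0, 0, 0, 0, 0, 0, 0, 0], hand=1)

```text
time_s: 64.08
position: [0.6546, -0.1086, 0.1095]
tool_rot: [[-0.767, 0.642, 0.002], [-0.0, 0.002, -1.0], [-0.642, -0.767, -0.001]]
ft_force: [-0.2, -0.0, 0.8]
grip_width: 0.0856
```

Run:
```python
from h import *
s,im=snap("F");print(s["time_s"],np.round(s["position"],4),np.round(s["ft_force"],1),np.round(s["q"],1))
held(s,im)
```

```text
64.075 [ 0.6546 -0.1086  0.1095] [-0.2 -0.   0.8] [-25.9  30.5  96.2  46.2  23.   25.7]
closed face x 2231 [-36.1 -35.8 -35.5]
upper face y 8464 [-37.1 -36.2 -35.3]
slope of upper face in tool x 0.0009
```

View pics/w_F.png

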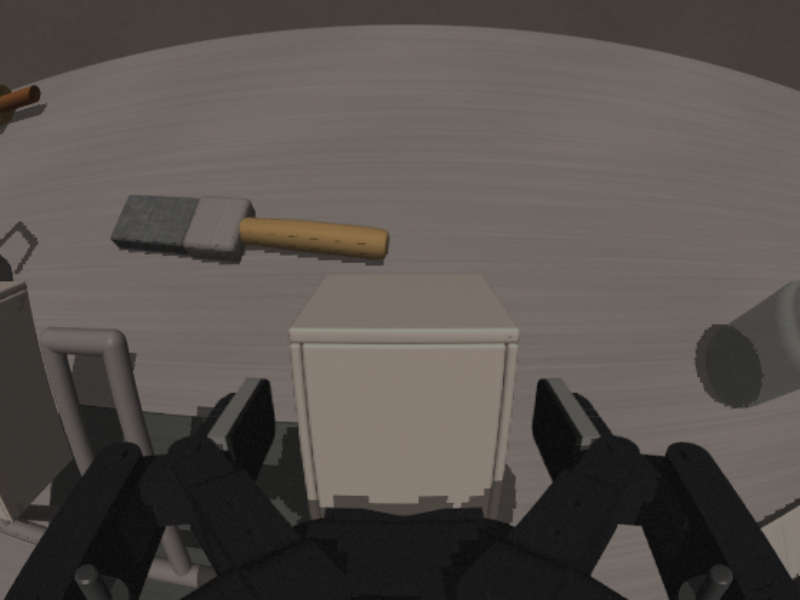

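Hanging. Retreat square off the beaker and check everything.

Call:
move_arm(targets=[0, -10, 0, 0, 0, 0, 0, -20, 0, 0, 0, 0, 0, -30, 0, 0, 0, 0, 0, -35, 0, 0, 0, 0, 0, -35, 0, 0, 0, 0])

```text
time_s: 64.75
position: [0.57, -0.1088, 0.2105]
tool_rot: [[-0.766, 0.642, 0.002], [-0.001, 0.002, -1.0], [-0.642, -0.766, -0.001]]
ft_force: [0.1, -0.1, -0.4]
grip_width: 0.0854
```

Call:
move_arm(targets=[0, -40, 0, 0, 0, 0, 0, -40, 0, 0, 0, 0, 0, -20, 0, 0, 0, 0, 0, 0, 0, 0, 0, 0, 0, 0, 0, 0, 0, 0])

```text
time_s: 65.38
position: [0.5069, -0.1091, 0.2853]
tool_rot: [[-0.767, 0.642, 0.002], [-0.0, 0.002, -1.0], [-0.642, -0.767, -0.002]]
ft_force: [0.1, 0.7, -0.5]
grip_width: 0.0856
```

Run:
```python
from h import *
s,im=snap("G");print(s["time_s"],np.round(s["position"],4),np.round(s["ft_force"],1),np.round(s["q"],1))
ax=np.array([.766,0,.6428]);n=np.array([-.6428,0,.766])
def rep(X,lab):
  for y in(.084,-.1095):
    q=X[(abs(X[:,1]-y)<.018)&(X[:,0]>.58)&(X[:,0]<.78)&(X[:,2]>.06)&(X[:,2]<.25)]
    if len(q)<30: print(lab,y,len(q));continue
    e=q@ax;u=q@n
    t=u>np.percentile(u,95)-.006;f=np.polyfit(q[t,0],q[t,2],1)
    w=X[(X[:,0]>.6)&(X[:,0]<.78)&(X[:,2]>.11)&(X[:,2]<.25)&(abs(X[:,1]-y)<.045)]
    print(lab,y,len(q),"along max",np.percentile(e,99).round(4),"n top",np.percentile(u,95).round(4),"slope",np.degrees(np.arctan(f[0])).round(1),"y",np.percentile(w[:,1],[1,99]).round(4))
rep(wcloud(im,s)[im["z_map"]>0],"wrist")
for nme in ("scene","top"):
    im=get_image(nme);np.savez(f"{nme}3.npz",**im);cv2.imwrite(f"pics/{nme}3.png",cv2.resize(im["pixels"][:,:,::-1],(800,600)))
    P=cloud(im);rep(P[im["z_map"]>0],nme)
    X=P[im["z_map"]>0]
    for nm,a in dict(capInTray=(.43,.57,-.45,-.31,.025,.05),knob=(.45,.62,.28,.37,.12,.17),pot=(.65,.85,.17,.34,.075,.095),jar=(.64,.75,-.4,-.28,.1,.12)).items():
        q=X[(X[:,0]>a[0])&(X[:,0]<a[1])&(X[:,1]>a[2])&(X[:,1]<a[3])&(X[:,2]>a[4])&(X[:,2]<a[5])]
        if len(q)>4:
            c,sz,an=rect(q);print(nme,nm,"z",np.percentile(q[:,2],[5,95]).round(4),np.round(c,1),np.round(sz,1))
```

```text
65.375 [ 0.5069 -0.1091  0.2853] [ 0.1  0.7 -0.5] [-36.4   3.4 101.5  32.1  46.   36.9]
wrist 0.084 2346 along max 0.6082 n top -0.2995 slope 40.6 y [0.0566 0.1101]
wrist -0.1095 3368 along max 0.6076 n top -0.2995 slope 40.5 y [-0.1345 -0.0819]
scene 0.084 452 along max 0.6117 n top -0.301 slope 38.1 y [0.0571 0.1123]
scene -0.1095 318 along max 0.6122 n top -0.3012 slope 38.2 y [-0.1347 -0.0792]
scene capInTray z [0.0267 0.0395] [ 501.8 -379. ] [59.8 57.2]
scene knob z [0.1211 0.1326] [521.9 332.6] [36.1 34.6]
scene pot z [0.0753 0.0856] [736.8 257.1] [ 89.9 155.8]
scene jar z [0.1009 0.1111] [ 687.5 -337.5] [55.2 50.4]
top 0.084 604 along max 0.6126 n top -0.2995 slope 39.9 y [0.0547 0.1082]
top -0.1095 626 along max 0.6122 n top -0.2993 slope 40.3 y [-0.1369 -0.0836]
top capInTray z [0.0316 0.0416] [ 501. -382.] [56.8 55.7]
top knob z [0.1248 0.1347] [520.8 328.7] [33.9 33.7]
top pot z [0.0755 0.0874] [737.2 254.5] [ 89.6 156.3]
top jar z [0.1069 0.1133] [ 687.6 -339.7] [51.3 51.2]
```

View pics/scene3.png

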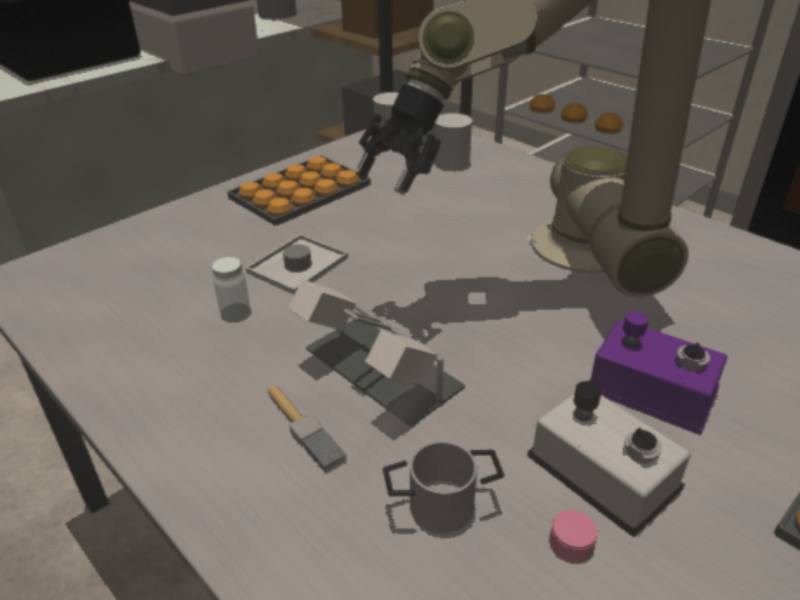

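View pics/top3.png

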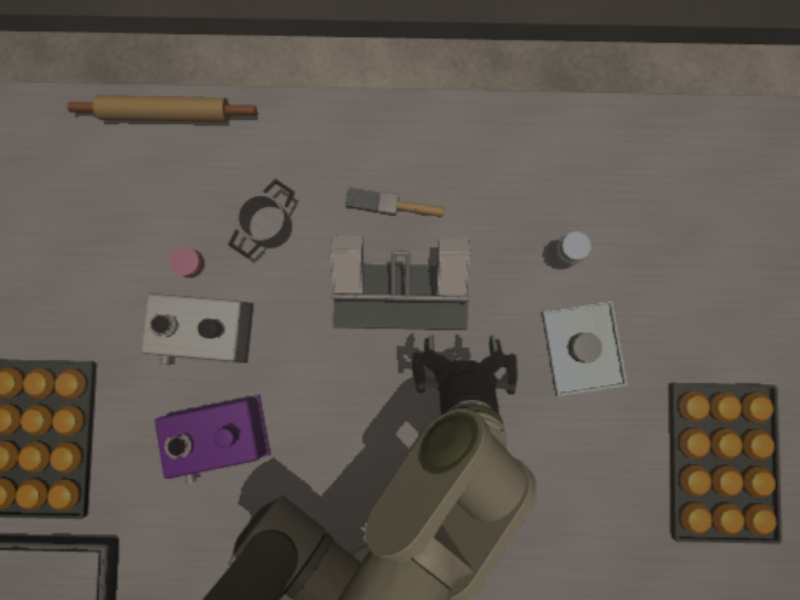

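View pics/w_G.png

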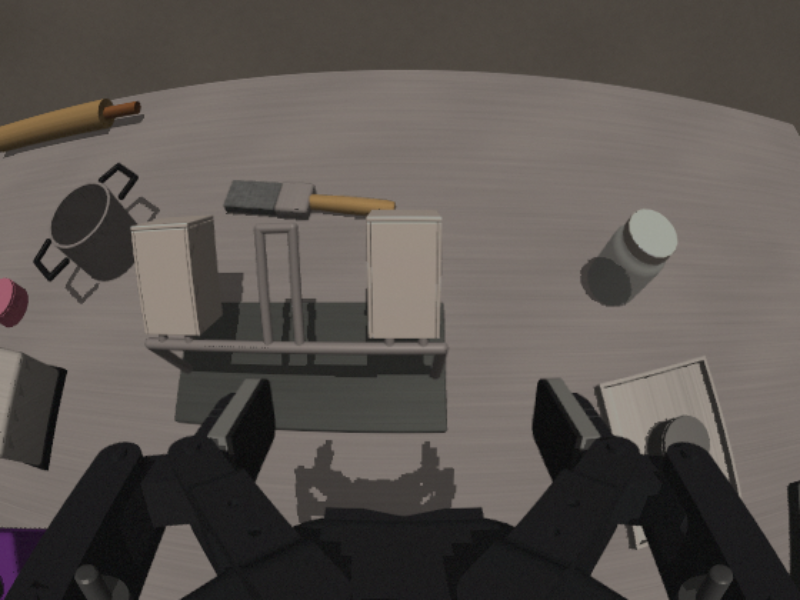

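```bash
python3 -c "
from h import *
print(env.observe()['qvel']);print(env.close_job())"
```

```text
[ 0.02106202 -0.08632802 -0.00152512 -0.01672632  0.10547469  0.10974539]
the job is handed in; nothing more can be done
None
```

I finished the whole job at about 65 s of the 192 s allowed and handed it in.

- **Cap:** I unscrewed it about 250° until the torque rose to 0.7 N m at its stop. I then untwisted it, lifted it off, and set it flat and right way up in the tray at about (0.50, -0.38).
- **Knob:** With the cap off, I pulled it up 35 mm. The head's top rose from 0.130 to 0.165 m, and the force climbed past the spring's to 12–13 N. I held it there about 2.5 s, lowered it and let go; it reads back at rest.
- **Beakers:** Only two were there. The second one was knocked about 3 cm while I was hanging the first, so I found it again before grasping it. They hang on the +y and -y loops with mouths down the slope, each pushed until its floor touched the loop's tip.

**Last checks:**
- Both beakers' closed ends lie 0.6076–0.6082 m along the slope in the wrist view, where fully home should read 0.608. Both slope at about 40°.
- The pot and the jar measured unmoved. The brush I checked only by eye in the pictures.
- The gripper was clear of everything.
- The fixed cameras disagree with the wrist camera by 2–5 mm throughout, and I trusted the wrist camera, since it agreed with the contacts.

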